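Store the flange bolts and nuts in the push-lid canister

ROBOT

A 6-joint arm with a two-finger parallel gripper is mounted at the origin on the work surface. World frame = base frame: x ahead of the robot, y to its left, z up, the work surface at z = 0. Lengths are in m, angles in rad, forces in N, time in s.
With the tool pointing down it reaches from about 0.35 to 0.875 m from the base axis. Payload 4.2 kg.
Tool frame: the origin (TCP) lies midway between the tips of the shut fingers; the grasp point (between the pads) lies 19 mm behind it (bot.grasp_offset is the distance from the TCP to the grasp point, in m); z points along the fingers, y is the line along which they close (so a half turn about z gives the same grasp; the last joint's range is limited). The gripper opens to 87 mm and grips with 3 to 60 N. Pads are 19 mm wide; open, the fingers measure 117 mm over their backs; the gripper's body (75 mm by 190 mm) begins 51 mm behind the grasp point.
Start: joints at [-0.921, 0.385, 0.008, 0, -1.194, -0.259], TCP at [0.238, -0.578, 0.223] pointing down, gripper open.
Joint ranges: [-3.14, 3.14], [-1.21, 2.06], [-1.07, 1.41], [-3.16, 2.05], [-2.99, -0.16], [-3.1, 3.1]. Speed limits (rad/s): [2.79, 2.79, 3.14, 3.14, 3.14, 3.14].

INTERFACE

Orientations are given as a unit quaternion [w, x, y, z].
In Python, from station import bot gives the robot as it stands.
- The arm moves only by the tool arm_command, never from a script. Its argument "targets" is a list of rows, each a list of 5 numbers: the shift along the tool's x, y, z scaled (see below), then the turn about the tool's z scaled (see below), then the opening, from 0 (shut) to 1 (fully open). In form: [[dx, dy, dz, spin, claw], ...]. A call has 1 to 5 rows; each row shifts and turns the commanded pose from where the row before left it, along the tool's axes as they then stand; what a row does not reach is not made up. The controller multiplies each number of a shift by 0.4 m and each number of a turn by 4 degrees. A row lasts 1/12 s, in which the tool goes at most 41.7 mm and 7.16 degrees, less where a joint would pass 70% of its speed; a pose out of reach is approached as far as the arm can. A call with a number of a shift or a turn outside -1 to 1 is refused whole. A call with a gripper value outside its range is refused whole. The fingers move at their own pace and stop on an object; "force" is the grip in N (left out, the last holds). Time passes only in rows, so rows that do not move let the fingers close. It gives the time, the measured TCP pose, the force, the opening and the grip force at its end, in the units of the state.
- bot.get_state(): the state, without advancing time (a new reading comes with each control period).
- bot.get_image(name): name is "scene" or "top"; returns a dict with "color" (384x512x3 uint8, blue, green, red), "range_z" (384x512 float32, m along the optical axis (not along the pixel's ray), 0 where there is no reading), "camera_matrix" (3x3 intrinsics, pixels), "k1" (the pictures are not rectified: a ray, as slopes to the right and down, at radius r is drawn at 1 + k1 r^2 times it, then the intrinsics apply), "R" (3x3) and "t" (3): a world point X has camera coordinates R X + t. Camera axes: x right, y down, z forward; pixel columns grow to the right and rows downward; lengths in m; the calibration is good to about 2 mm. A picture is of the moment at which its call begins.
- bot.finish_job(): hands the job in; it is judged then, once.
Trained networks look in a picture, given as the dict that the camera call returned (one of the last four; its "shot" number tells which), for a name from the list of things; names that differ only in an ending like _2 or _b are one class to them, and where a whole thing is asked for, a point or a joint stands for the part that bears it (a point fixed in the world has none). Each returns a list of dicts, best first, with "conf" (0 to 1); they miss things now and then, are a little off and sometimes report something else, mostly with a low value. They report only what shows in the picture. A call takes as long as a camera call.
- bot.masks_of(picture, query): "mask" (384x512 bool, what is visible of it).
- bot.spot_point(picture, query): "at" ([x, y, z] in m, in world coordinates, good to about 4 mm: a listed point, or the origin of a listed thing).
The state is a dict: "clock": time; "qpos": joint angles; "dq": joint speeds; "tau": joint torques, N m; "eef_pos": TCP position; "tcp_rot": TCP orientation; "force": force on the tool from outside, world axes, zero at the start; "moment": the same for the moment, N m; "opening": finger opening in m; "grip_force": force on a finger pad.
Only numpy, scipy, OpenCV 4.12 (cv2) and the standard library are available. Lean on these libraries where they do the work, as an engineer would, in place of code of your own. Each camera call takes 0.05 s, during which the arm holds its last target. There are 200 camera calls.

TASK

We are keeping the machine's bolts and nuts together until it is rebuilt: take the scoop by its handle and tip the nuts out of it into the open canister, lay the empty scoop back flat on the bench, and put every loose bolt into the canister too (pick up any nut that goes astray). Then fit the lid and press it down until it is fully home and level all round, with the canister standing on the bench. Leave the other tools and things on the bench where they are.

Things in the scene. Friction and masses are not known exactly. Their poses are not given: they have to be found in the camera images.
- canister: Open round white plastic canister, outside diameter 116, height 120, wall 4, floor 4 thick, bore 108 in diameter. Loose, about 0.3 kg empty. Origin: centre of its underside; z up along its axis. A small bead runs round it 8 below the rim.
- canister_rim (a point): Centre of the canister's mouth, 120 above its underside, level with the top of the rim.
- lid: Round push-in lid, 0.12 kg: flange 120 dia, 5 thick; plug 14 deep below it, tapered 103 to 92 dia; springy black rubber seal round the plug, 7 below the flange, 111 dia, tighter than the bore: laid on, it stops 8 to 12 proud, perhaps askew; 10 to 20 N straight down slides it home, and it stays. Origin: centre of the flange's underside, which meets the rim when home (14 up when on the bench); z up.
- lid_grip (a point): In the lid's grip bar, which is 70 long (along the lid's x), 16 wide (y) and stands across the middle of the top from 5 to 34 above the flange's underside. The point is 28 above the flange's underside, 6 below the bar's top; a grasp there leaves the fingertips just clear of the flange.
- scoop: Flat-bottomed aluminium scoop, 0.16 kg, 68 wide, floor 100 long, 3 thick, with a 15 long nose turned up by 5; open at the front (+x) and top; walls 42 high at the back, sloping to 10 at the nose. Holds 3 to 5 nuts in one layer, which slide out when it is tipped nose down more than about 35 degrees. Origin: centre of the floor's underside; x to the nose, z up.
- scoop_grip (a point): On the scoop's handle: a straight bar 18 wide, 22 high, 95 long that runs back (-x) from the back wall, its middle line 28 above the underside. The point is on that line, 35 behind the back wall (scoop origin + [-85, 0, 28]): where to grip, across the handle.
- scoop_nose (a point): Middle of the scoop's nose edge, 64 ahead of its origin and 6 above the underside.
- nut1: Steel hexagon nut, 24 across the flats, 28 across the corners, 15 high, with a 16 hole; 33 g. Origin: its centre; z along the hole. Starts in the scoop; may be absent (None).
- nut2: Steel hexagon nut, 24 across the flats, 28 across the corners, 15 high, with a 16 hole; 33 g. Origin: its centre; z along the hole. Starts in the scoop; may be absent (None).
- nut3: Steel hexagon nut, 24 across the flats, 28 across the corners, 15 high, with a 16 hole; 33 g. Origin: its centre; z along the hole. Starts in the scoop; may be absent (None).
- nut4: Steel hexagon nut, 24 across the flats, 28 across the corners, 15 high, with a 16 hole; 33 g. Origin: its centre; z along the hole. Starts in the scoop; may be absent (None).
- nut5: Steel hexagon nut, 24 across the flats, 28 across the corners, 15 high, with a 16 hole; 33 g. Origin: its centre; z along the hole. Starts in the scoop; may be absent (None).
- bolt1: Steel hexagon bolt 65 long: head 24 across the flats and 10 high, shank 16 in diameter and 55 long; about 0.13 kg. Origin: on its middle line, halfway along the 65; x runs from head to tip, to within 4 degrees. Lies on the bench, its middle line about 10 up; may be absent (None).
- bolt2: Steel hexagon bolt 65 long: head 24 across the flats and 10 high, shank 16 in diameter and 55 long; about 0.13 kg. Origin: on its middle line, halfway along the 65; x runs from head to tip, to within 4 degrees. Lies on the bench, its middle line about 10 up; may be absent (None).
- bolt3: Steel hexagon bolt 65 long: head 24 across the flats and 10 high, shank 16 in diameter and 55 long; about 0.13 kg. Origin: on its middle line, halfway along the 65; x runs from head to tip, to within 4 degrees. Lies on the bench, its middle line about 10 up; may be absent (None).
- bolt4: Steel hexagon bolt 65 long: head 24 across the flats and 10 high, shank 16 in diameter and 55 long; about 0.13 kg. Origin: on its middle line, halfway along the 65; x runs from head to tip, to within 4 degrees. Lies on the bench, its middle line about 10 up; may be absent (None).
- bolt5: Steel hexagon bolt 65 long: head 24 across the flats and 10 high, shank 16 in diameter and 55 long; about 0.13 kg. Origin: on its middle line, halfway along the 65; x runs from head to tip, to within 4 degrees. Lies on the bench, its middle line about 10 up; may be absent (None).
- oil_bottle: Bystander: white plastic oil bottle, 54 in diameter, 170 high, standing. Origin: centre of its underside.
- tape_roll: Bystander: roll of tape lying flat, 96 in diameter, 24 high. Origin: centre of its underside.
- spanner: Bystander: steel spanner 200 long, lying along its x. Origin: near its middle, on the bench.
- screwdriver: Bystander: screwdriver 200 long, lying along its x. Origin: near its middle, on the bench.
- hammer: Bystander: hammer 280 long, lying along its x. Origin: near its middle, on the bench.

How it is judged:
On the way, in this order (a step that is already met when the one before it is completed fails the run):
1. the scoop is held over the canister's mouth and tipped nose down (horizontal distance between scoop_nose and canister_rim below 0.07 m and height (world z) of scoop_nose above 0.08 m and angle between scoop's own z axis and vertical above 0.35 rad), for 0.1 s.
2. every nut and bolt is in the canister (horizontal distance between each of nut1, nut2, nut3, nut4, nut5, bolt1, bolt2, bolt3, bolt4, bolt5 and canister below 0.056 m and z of nut1 in the frame of canister between 0 and 0.106 m and z of nut2 in the frame of canister between 0 and 0.106 m and z of nut3 in the frame of canister between 0 and 0.106 m and z of nut4 in the frame of canister between 0 and 0.106 m and z of nut5 in the frame of canister between 0 and 0.106 m and z of bolt1 in the frame of canister between 0 and 0.106 m and z of bolt2 in the frame of canister between 0 and 0.106 m and z of bolt3 in the frame of canister between 0 and 0.106 m and z of bolt4 in the frame of canister between 0 and 0.106 m and z of bolt5 in the frame of canister between 0 and 0.106 m), for 0.2 s.
3. the hand presses the lid home on the canister (horizontal distance between lid and canister_rim below 0.004 m and z of lid in the frame of canister_rim between -0.004 and 0.0025 m and angle between lid's own z axis and vertical below 0.045 rad and contact force between any of the fingers, the arm and lid above 2 N), for 0.05 s.
At the end, for the whole second after the job is handed in: Every nut and bolt lies in the canister, which stands upright on the bench; lid home: flange within 2.5 mm of the rim, centred within 4 mm, level within 2.5 degrees; scoop flat on its underside on the bench (4.5 degrees, 6 mm); all at rest and released (all of step 2 and horizontal distance between lid and canister_rim below 0.004 m and z of lid in the frame of canister_rim between -0.004 and 0.0025 m and angle between lid's own z axis and vertical below 0.045 rad and angle between canister's own z axis and vertical below 0.05 rad and height (world z) of each of canister, scoop below 0.006 m and angle between scoop's own z axis and vertical below 0.08 rad and linear speed of each of lid, scoop, canister below 0.02 m/s); the robot touches nothing.
It fails at once if the oil bottle is knocked or moved (5 cm) (distance of oil_bottle from where it was at the start of the episode above 0.05 m).
It fails at once if the tape roll is knocked or moved (5 cm) (distance of tape_roll from where it was at the start of the episode above 0.05 m).
It fails at once if the spanner is knocked or moved (5 cm) (distance of spanner from where it was at the start of the episode above 0.05 m).
It fails at once if the screwdriver is knocked or moved (5 cm) (distance of screwdriver from where it was at the start of the episode above 0.05 m).
It fails at once if the hammer is knocked or moved (5 cm) (distance of hammer from where it was at the start of the episode above 0.05 m).
Of nut1, nut2, nut3, nut4, nut5 only 3 to 5 are there at a start; the rules pass over those that are not, and their reading is None.
Of bolt1, bolt2, bolt3, bolt4, bolt5 only 3 to 5 are there at a start; the rules pass over those that are not, and their reading is None.
At some moment in a run one of bolt1, bolt2, bolt3, bolt4, bolt5, lid may be knocked a few centimetres aside while the robot is not near it.
It also fails if it takes over 210 s, if anything falls off the work surface, if the arm or the gripper's body presses on something with over 40 N, if the wrist force passes 120 N, or if a joint passes its speed limit or range.

## Working session

There is one attempt and no reset: what is moved stays moved. The work goes in short steps, Python scripts to look and compute and a tool call to move; the robot and the scene stay as the last step left them, time stands still between calls to the robot, and variables do not carry over. Pictures are saved under pics/ and viewed, at most 14 in all, crops included, and the job is handed in when it is done.

Besides the shell and the picture viewer there is one more tool, called after "Request:" as name(argument=value, ...), one argument or row to a line, values as JSON. arm_command: Moves the arm, as the interface text tells. Shifts and turns lie within -1 to 1; 1 stands for 0.4 m of shift or 4 degrees of turn. Its arguments: {"type":"object","properties":{"targets":{"type":"array","items":{"type":"array","items":{"type":"number"}}},"force":{"type":"number"}},"required":["targets"]}

```bash
ls; mkdir -p pics
cat > h.py <<'E'
import numpy as np, cv2, json
from station import bot
def shot(n,save=None):
    p=bot.get_image(n)
    if save: cv2.imwrite('pics/'+save,p['color'])
    return p
def proj(p,X):
    c=p['R']@np.array(X,float)+p['t']; u=c[:2]/c[2]; u=u*(1+p['k1']*(u@u)); K=p['camera_matrix']
    return np.array([K[0,0]*u[0]+K[0,2],K[1,1]*u[1]+K[1,2]])
def cloud(p,mask):
    v,u=np.nonzero(mask&(p['range_z']>0)); z=p['range_z'][v,u]; K=p['camera_matrix']
    d=np.stack([(u-K[0,2])/K[0,0],(v-K[1,2])/K[1,1]],1); s=d.copy()
    for _ in range(8): s=d/(1+p['k1']*(s**2).sum(1,keepdims=True))
    c=np.column_stack([s*z[:,None],z]); return (c-p['t'])@p['R']
def yaw(P):
    q=P[:,:2]-np.median(P[:,:2],0); w,V=np.linalg.eigh(q.T@q/len(q)); return np.degrees(np.arctan2(V[1,1],V[0,1])),np.sqrt(w)
def st():
    s=bot.get_state(); 
    from scipy.spatial.transform import Rotation as R
    w=s['tcp_rot']; r=R.from_quat([w[1],w[2],w[3],w[0]]); return s,r.as_matrix()
E
python3 - <<'E'
from h import *
s,r=st(); print(s); print(r.round(3))
a=shot('scene','scene0.png'); b=shot('top','top0.png')
for n in ['canister','canister_rim','lid','lid_grip','scoop','scoop_grip','scoop_nose','nut1','bolt1','oil_bottle','tape_roll','spanner','screwdriver','hammer']:
    for k,p in (('S',a),('T',b)):
        print(n,k,[(round(d['conf'],2),np.round(d['at'],3).tolist()) for d in bot.spot_point(p,n)])
for p in(a,b): print(p['t'],(-p['R'].T@p['t']).round(3))
E
```

```text
pics
{'clock': 0.0, 'qpos': array([-9.21416624e-01,  3.85555029e-01,  6.65849377e-03, -4.81415809e-04,
       -1.19399224e+00, -2.58565294e-01]), 'dq': array([-2.01084233e-03, -2.34285105e-04,  1.43552010e-03,  1.79077577e-03,
        1.04549747e-03, -2.11295439e-05]), 'tau': array([-7.55181850e-05, -3.90664244e+01,  1.87402260e+01,  4.21971962e+00,
        1.08043579e-02, -2.08446445e-04]), 'eef_pos': array([ 0.23786219, -0.57733525,  0.22147591]), 'tcp_rot': array([-2.57742948e-04, -1.94078781e-01,  9.80985363e-01,  1.03836812e-03]), 'force': array([0.13962197, 0.2331092 , 0.49520893]), 'moment': array([ 0.00054549, -0.00654097,  0.03237739]), 'grip_force': 0.0, 'opening': 0.08708542279523529}
[[-0.925 -0.381 -0.001]
 [-0.381  0.925  0.002]
 [ 0.     0.002 -1.   ]]
canister S [(0.77, [0.428, -0.251, 0.0])]
canister T [(0.68, [0.428, -0.25, 0.0]), (0.66, [0.47, 0.048, 0.01])]
canister_rim S [(0.88, [0.424, -0.254, 0.123]), (0.2, [0.481, 0.262, 0.012])]
canister_rim T [(0.89, [0.431, -0.254, 0.119])]
lid S [(0.98, [0.468, 0.05, 0.014]), (0.2, [0.784, 0.057, -0.003])]
lid T [(0.87, [0
[... 1186 characters left out ...]
74, [0.782, 0.052, 0.0])]
oil_bottle T [(0.75, [0.78, 0.052, -0.007])]
tape_roll S [(0.59, [0.374, -0.129, -0.001]), (0.37, [0.47, 0.05, 0.014])]
tape_roll T [(0.77, [0.374, -0.127, 0.004])]
spanner S [(0.66, [0.788, -0.184, -0.006])]
spanner T [(0.54, [0.783, -0.185, 0.003]), (0.22, [0.468, 0.046, 0.016])]
screwdriver S [(0.69, [0.49, 0.245, -0.001]), (0.64, [0.314, 0.338, -0.001]), (0.57, [0.427, -0.251, 0.001])]
screwdriver T [(0.64, [0.315, 0.342, -0.001])]
hammer S [(0.67, [0.572, -0.464, 0.001])]
hammer T [(0.68, [0.311, 0.342, -0.002]), (0.56, [0.564, -0.469, 0.002])]
[ 0.31702418 -0.31773593  1.39299451] [1.056 0.248 0.983]
[-0.08627132  0.55755022  1.17795111] [ 0.282 -0.058  1.274]
```

View pics/top0.png

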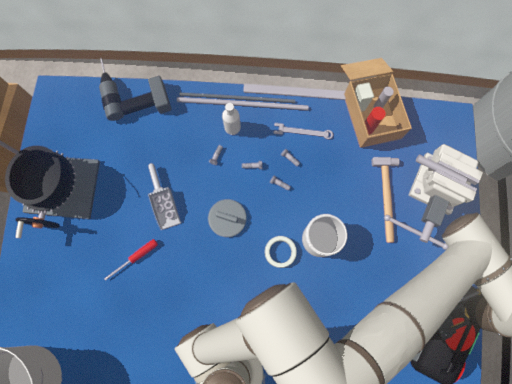

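View pics/scene0.png

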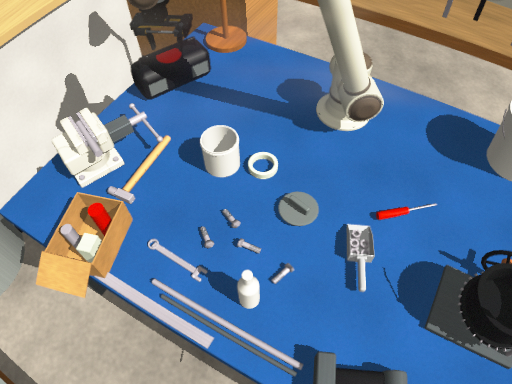

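Run:
```python
from h import *
a=shot('scene'); b=shot('top')
for n in ['lid_grip','scoop_grip','scoop','bolt1','canister']:
    for k,p in (('S',a),('T',b)):
        for d in bot.masks_of(p,n):
            P=cloud(p,d['mask']); 
            if len(P)<15: continue
            y,w=yaw(P); print(n,k,round(d['conf'],2),len(P),np.median(P,0).round(3),'zmax',np.percentile(P[:,2],[5,50,95]).round(3),'yaw',round(y,1),w.round(4))
            if n=='lid_grip':
                Q=P[P[:,2]>.04]; 
                if len(Q)>10: print('  bar',len(Q),((Q.min(0)+Q.max(0))/2).round(3),Q.mean(0).round(3),yaw(Q))
            if n=='canister':
                Q=P[P[:,2]>.115]
                if len(Q)>10: print('  rim',len(Q),cv2.minEnclosingCircle(Q[:,:2].astype(np.float32)), np.median(Q[:,2]))
            if n=='scoop_grip': 
                ax=np.array([.489-.568,.247-.285]); 
for p in(a,b):
    print([proj(p,x).round(0).tolist() for x in ([.428,-.253,.12],[.569,.285,.028],[.473,.046,.042])])
```

```text
lid_grip S 0.71 1084 [0.48  0.048 0.02 ] zmax [0.016 0.02  0.048] yaw -166.3 [0.0297 0.0303]
  bar 126 [0.472 0.046 0.047] [0.474 0.047 0.047] (np.float64(76.47476329520046), array([0.00463609, 0.02004436]))
lid_grip T 0.7 1057 [0.469 0.046 0.019] zmax [0.015 0.019 0.046] yaw 109.1 [0.0283 0.0301]
  bar 95 [0.47  0.046 0.047] [0.47  0.046 0.047] (np.float64(75.97218453693405), array([0.00377273, 0.01997933]))
scoop_grip S 0.95 989 [0.519 0.263 0.021] zmax [0.001 0.021 0.041] yaw -158.6 [0.02   0.0591]
scoop_grip T 0.63 1064 [0.503 0.26  0.012] zmax [-0.001  0.012  0.041] yaw -157.9 [0.0199 0.0515]
scoop S 0.58 861 [0.517 0.266 0.025] zmax [0.002 0.025 0.041] yaw -160.1 [0.0208 0.0606]
scoop T 0.62 247 [0.345 0.298 0.023] zmax [0.015 0.023 0.028] yaw 130.8 [0.0066 0.029 ]
scoop T 0.61 953 [0.493 0.261 0.01 ] zmax [-0.001  0.01   0.041] yaw -158.7 [0.0204 0.0567]
bolt1 S 0.66 175 [0.679 0.101 0.016] zmax [-0.001  0.016  0.024] yaw 161.4 [0.0059 0.0198]
bolt1 S 0.54 86 [ 0.603 -0.106  0.018] zmax [0.012 0.018 0.025] yaw 65.3 [0.0041 0.0188]
bolt1 S 0.45 123 [ 0.691 -0.139  0.017] zmax [
[... 283 characters left out ...]
072 0.12 ] yaw -141.8 [0.0324 0.0501]
  rim 233 ((0.42740386724472046, -0.25290095806121826), 0.0617959201335907) 0.1193360354640999
canister S 0.52 1060 [0.48  0.048 0.02 ] zmax [0.016 0.02  0.048] yaw -174.8 [0.0293 0.0296]
canister S 0.45 679 [0.794 0.065 0.11 ] zmax [0.014 0.11  0.17 ] yaw 120.8 [0.0111 0.0137]
  rim 268 ((0.7841443419456482, 0.057459112256765366), 0.021898740902543068) 0.1355820706048138
canister T 0.96 1472 [ 0.434 -0.263  0.009] zmax [0.001 0.009 0.121] yaw 122.9 [0.0313 0.0346]
  rim 219 ((0.4274987280368805, -0.2520435154438019), 0.06060398370027542) 0.11936260594794053
[[219.0, 139.0], [362.0, 268.0], [299.0, 203.0]]
[[327.0, 234.0], [156.0, 181.0], [227.0, 216.0]]
```

```bash
cat >> h.py <<'E'
def go(T,spin=0):
    s,r=st(); d=r.T@(np.array(T)-s['eef_pos'])/.4; n=int(np.ceil(np.linalg.norm(d)/.1))
    print('pos',s['eef_pos'].round(4),'units',d.round(3),'n',n,'per',(d/max(n,1)).round(3),'yawY',np.degrees(np.arctan2(r[1,1],r[0,1])).round(1))
E
python3 - <<'E'
from h import *
for n in ('scene','top'):
    p=shot(n); P=cloud(p,np.ones((384,512),bool))
    Q=P[(np.hypot(P[:,0]-.575,P[:,1]-.285)<.055)&(P[:,2]>.033)&(P[:,2]<.05)]
    print(n,len(Q),Q.mean(0).round(4),yaw(Q),np.percentile(Q[:,2],[5,50,95]).round(4))
    a=np.radians(23); e=np.array([np.cos(a),np.sin(a)]); 
    al=(Q[:,:2]-[.5685,.285])@e; ac=(Q[:,:2]-[.5685,.285])@np.array([-e[1],e[0]])
    print(np.percentile(al,[0,2,50,98,100]).round(4),np.percentile(ac[al>-.02],[2,50,98]).round(4))
go([.5685,.285,.22])
E
```

```text
scene 290 [0.5729 0.2829 0.0386] (np.float64(-157.3568551495773), array([0.01039545, 0.03137833])) [0.0343 0.0387 0.0427]
[-0.0373 -0.0366 -0.0002  0.0571  0.0606] [-0.0124 -0.0039  0.0052]
top 189 [0.5704 0.2848 0.0386] (np.float64(-157.28614288568718), array([0.00988075, 0.03160467])) [0.0343 0.0383 0.0443]
[-0.0399 -0.0389 -0.0017  0.0574  0.0606] [-0.0095 -0.0011  0.0075]
pos [ 0.2381 -0.5779  0.2225] units [-1.585  1.68   0.006] n 24 per [-0.066  0.07   0.   ] yawY 112.4
```

Request:
arm_command(
  targets=[
    [-0.066,0.07,0,0,1],
    [-0.066,0.07,0,0,1],
    [-0.066,0.07,0,0,1],
    [-0.066,0.07,0,0,1],
    [-0.066,0.07,0,0,1],
  ],
  force=60,
)

```text
clock: 2.62
eef_pos: [0.307, -0.3966, 0.2226]
tcp_rot: [0.0, -0.194, 0.981, -0.0]
force: [0.8, 0.2, 0.7]
opening: 0.0872
grip_force: 0.0
```

Request:
arm_command(
  targets=[
    [-0.066,0.07,0,0,1],
    [-0.066,0.07,0,0,1],
    [-0.066,0.07,0,0,1],
    [-0.066,0.07,0,0,1],
    [-0.066,0.07,0,0,1],
  ],
)

```text
clock: 3.03
eef_pos: [0.3758, -0.2167, 0.223]
tcp_rot: [0.001, -0.194, 0.981, -0.0]
force: [1.1, -0.5, 0.3]
opening: 0.0869
grip_force: 0.0
```

Request:
arm_command(
  targets=[
    [-0.066,0.07,0,0,1],
    [-0.066,0.07,0,0,1],
    [-0.066,0.07,0,0,1],
    [-0.066,0.07,0,0,1],
    [-0.066,0.07,0,0,1],
  ],
)

```text
clock: 3.45
eef_pos: [0.4445, -0.0367, 0.2231]
tcp_rot: [0.001, -0.194, 0.981, -0.0]
force: [0.4, 0.3, -0.1]
opening: 0.0869
grip_force: 0.0
```

Request:
arm_command(
  targets=[
    [-0.066,0.07,0,0,1],
    [-0.066,0.07,0,0,1],
    [-0.066,0.07,0,0,1],
    [-0.066,0.07,0,0,1],
    [-0.066,0.07,0,0,1],
  ],
)

```text
clock: 3.87
eef_pos: [0.5133, 0.1431, 0.2229]
tcp_rot: [0.0, -0.194, 0.981, 0.0]
force: [0.3, -0.1, 0.6]
opening: 0.0871
grip_force: 0.0
```

Request:
arm_command(
  targets=[
    [-0.066,0.07,0,0,1],
    [-0.066,0.07,0,0,1],
    [-0.066,0.07,0,0,1],
    [-0.066,0.07,0,0,1],
    [0,0,0,0,1],
  ],
)

```text
clock: 4.28
eef_pos: [0.5698, 0.2905, 0.2209]
tcp_rot: [0.001, -0.196, 0.981, 0.0]
force: [0.6, 0.2, -0.0]
opening: 0.0869
grip_force: 0.0
```

```bash
python3 -c "
from h import *
go([.5695,.2827,.010])"
```

```text
pos [0.5698 0.2905 0.2209] units [ 0.009 -0.018  0.527] n 6 per [ 0.001 -0.003  0.088] yawY 112.6
```

Request:
arm_command(
  targets=[
    [0.009,-0.018,0.09,0,1],
    [0,0,0.1,0,1],
    [0,0,0.1,0,1],
    [0,0,0.09,0,1],
    [0,0,0.08,0,1],
  ],
)

```text
clock: 4.7
eef_pos: [0.5666, 0.2761, 0.0363]
tcp_rot: [-0.001, -0.194, 0.981, -0.0]
force: [-0.0, 0.5, -0.9]
opening: 0.0873
grip_force: 0.0
```

Request:
arm_command(
  targets=[
    [0,0,0.04,0,1],
    [0,0,0.025,0,1],
    [0,0,0,0,1],
  ],
)

```text
clock: 4.95
eef_pos: [0.5662, 0.2758, 0.0102]
tcp_rot: [-0.002, -0.194, 0.981, -0.001]
force: [-0.9, 0.3, -0.3]
opening: 0.0874
grip_force: 0.0
```

```bash
python3 -c "
from h import *
go([.5695,.2827,.010])"
```

```text
pos [0.5662 0.2758 0.0102] units [-0.014  0.013  0.   ] n 1 per [-0.014  0.013  0.   ] yawY 112.4
```

Request:
arm_command(
  targets=[
    [-0.014,0.013,0,0,1],
    [0,0,0,0,0],
    [0,0,0,0,0],
    [0,0,0,0,0],
    [0,0,0,0,0],
  ],
  force=60,
)

```text
clock: 5.37
eef_pos: [0.5709, 0.2841, 0.0137]
tcp_rot: [0.001, -0.194, 0.981, 0.0]
force: [-0.2, -0.8, -0.4]
opening: 0.0678
grip_force: 0.0
```

Request:
arm_command(
  targets=[
    [0,0,0,0,0],
    [0,0,0,0,0],
    [0,0,0,0,0],
    [0,0,0,0,0],
    [0,0,0,0,0],
  ],
)

```text
clock: 5.78
eef_pos: [0.5705, 0.2837, 0.0125]
tcp_rot: [-0.0, -0.194, 0.981, -0.0]
force: [-0.9, 0.4, -0.4]
opening: 0.035
grip_force: 0.0
```

Request:
arm_command(
  targets=[
    [0,0,-0.02,0,0],
    [0,0,-0.02,0,0],
    [0,0,-0.02,0,0],
    [0,0,-0.02,0,0],
    [0,0,0,0,0],
  ],
)

```text
clock: 6.2
eef_pos: [0.5715, 0.2845, 0.0467]
tcp_rot: [0.002, -0.194, 0.981, 0.001]
force: [1.0, 0.1, -2.1]
opening: 0.0169
grip_force: 60.0
```

Run:
```python
from h import *
p=shot('scene'); cv2.imwrite('pics/lift.png',cv2.resize(p['color'][200:320,280:440],None,fx=4,fy=4))
s,r=st(); print(s['force'],s['moment'])
for n in ('scene','top'):
    p=shot(n)
    for q in('scoop','scoop_nose','scoop_grip'): print(q,[(round(d['conf'],2),np.round(d['at'],3).tolist()) for d in bot.spot_point(p,q)])
```

```text
[-0.24153717 -0.47276524 -3.03473562] [ 0.1109526  -0.19927819 -0.05661796]
scoop [(0.24, [0.436, 0.225, 0.01])]
scoop_nose [(0.66, [0.438, 0.225, 0.01])]
scoop_grip [(0.85, [0.566, 0.286, 0.04])]
scoop [(0.58, [0.487, 0.249, 0.008])]
scoop_nose [(0.96, [0.437, 0.229, 0.01])]
scoop_grip [(0.92, [0.569, 0.286, 0.038]), (0.34, [0.651, -0.02, 0.007])]
```

View pics/lift.png

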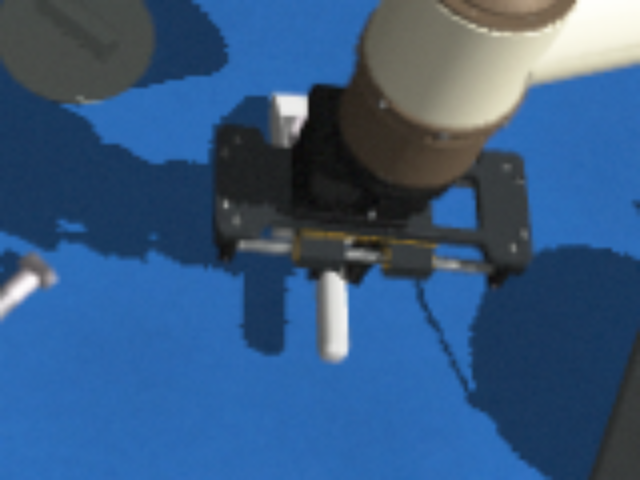

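Request:
arm_command(
  targets=[
    [0,0,0.01,0,0],
    [0,0,0.01,0,0],
    [0,0,0.004,0,0],
    [0,0,0,0,0],
    [0,0,0,0,0],
  ],
)

```text
clock: 7.07
eef_pos: [0.5703, 0.2835, 0.0347]
tcp_rot: [-0.0, -0.194, 0.981, -0.0]
force: [-0.8, -0.1, -2.1]
opening: 0.0167
grip_force: 60.0
```

Run:
```python
from h import *
s,r=st(); print(s['force'],s['moment'],s['eef_pos'],s['opening'])
for n in ('scene','top'):
    p=shot(n)
    for q in('scoop','scoop_nose','scoop_grip'): print(q,[(round(d['conf'],2),np.round(d['at'],3).tolist()) for d in bot.spot_point(p,q)])
```

```text
[-0.80143243 -0.12800076 -2.11825057] [ 0.02599193  0.07733022 -0.00094037] [0.57028798 0.28353599 0.03470447] 0.016652656705712695
scoop [(0.76, [0.493, 0.246, -0.002]), (0.31, [0.435, 0.226, 0.001])]
scoop_nose [(0.66, [0.432, 0.223, 0.003])]
scoop_grip [(0.63, [0.568, 0.285, 0.028])]
scoop [(0.81, [0.489, 0.248, 0.001])]
scoop_nose [(0.74, [0.431, 0.228, 0.004]), (0.3, [0.431, -0.257, 0.122])]
scoop_grip [(0.77, [0.567, 0.283, 0.028]), (0.64, [0.567, -0.469, 0.001])]
```

Request:
arm_command(
  targets=[
    [0,0,0,0,0.5],
    [0,0,0,0,0.5],
    [0,0,0,0,0.5],
    [0,0,0,0,0.5],
    [0,0,0,0,0.5],
  ],
)

```text
clock: 7.88
eef_pos: [0.5709, 0.284, 0.0354]
tcp_rot: [0.0, -0.194, 0.981, 0.0]
force: [0.6, -0.6, 1.3]
opening: 0.0404
grip_force: 0.0
```

Request:
arm_command(
  targets=[
    [0,0,0.02,0,0.5],
    [0,0,0.02,0,0.5],
    [0,0,0.02,0,0.5],
    [0,0,0,0,0.5],
    [0,0,0,0,0.5],
  ],
)

```text
clock: 8.3
eef_pos: [0.57, 0.2833, 0.0097]
tcp_rot: [-0.001, -0.194, 0.981, -0.001]
force: [1.1, -0.2, 0.9]
opening: 0.0436
grip_force: 0.0
```

Request:
arm_command(
  targets=[
    [0,0,0,0,0],
    [0,0,0,0,0],
    [0,0,0,0,0],
    [0,0,0,0,0],
    [0,0,0,0,0],
  ],
)

```text
clock: 8.72
eef_pos: [0.5707, 0.2838, 0.0112]
tcp_rot: [0.0, -0.194, 0.981, 0.0]
force: [1.4, -0.6, -0.3]
opening: 0.0179
grip_force: 1.9
```

Request:
arm_command(
  targets=[
    [0,0,0,0,0],
    [0,0,0,0,0],
    [0,0,0,0,0],
    [0,0,0,0,0],
    [0,0,0,0,0],
  ],
)

```text
clock: 9.13
eef_pos: [0.5707, 0.2838, 0.0112]
tcp_rot: [0.0, -0.194, 0.981, 0.0]
force: [0.4, -1.5, 1.3]
opening: 0.0174
grip_force: 60.0
```

Request:
arm_command(
  targets=[
    [0,0,-0.01,0,0],
    [0,0,-0.02,0,0],
    [0,0,-0.02,0,0],
    [0,0,-0.02,0,0],
    [0,0,-0.01,0,0],
  ],
)

```text
clock: 9.55
eef_pos: [0.5712, 0.2842, 0.0446]
tcp_rot: [0.001, -0.194, 0.981, 0.0]
force: [0.0, 0.6, -3.7]
opening: 0.0178
grip_force: 60.0
```

```bash
cat >> h.py <<'E'
def tilt():
    for n in ('scene','top'):
        p=shot(n)
        for q in('scoop','scoop_nose','scoop_grip'): print(n,q,[(round(d['conf'],2),np.round(d['at'],3).tolist()) for d in bot.spot_point(p,q)])
    s,r=st(); print(s['clock'],s['force'],s['eef_pos'],s['opening'],s['grip_force'])
E
python3 -c "
from h import *
tilt()"
```

```text
scene scoop [(0.7, [0.493, 0.249, 0.029]), (0.61, [0.683, 0.098, 0.011])]
scene scoop_nose [(0.64, [0.433, 0.224, 0.035])]
scene scoop_grip [(0.66, [0.568, 0.285, 0.063]), (0.29, [0.785, -0.185, -0.006])]
top scoop [(0.57, [0.491, 0.246, 0.033])]
top scoop_nose [(0.77, [0.432, 0.229, 0.036]), (0.47, [0.486, 0.25, 0.033])]
top scoop_grip [(0.68, [0.569, 0.286, 0.058]), (0.33, [0.782, 0.054, -0.004])]
9.95 [-0.50456388 -0.27986892 -2.59405316] [0.57025678 0.28351672 0.04243127] 0.017519022592711417 59.987775664776564
```

Request:
arm_command(
  targets=[
    [0,0,-0.02,0,0],
    [0,0,-0.04,0,0],
    [0,0,-0.06,0,0],
    [0,0,-0.06,0,0],
    [0,0,-0.06,0,0],
  ],
)

```text
clock: 10.37
eef_pos: [0.5704, 0.2836, 0.1402]
tcp_rot: [-0.0, -0.194, 0.981, -0.0]
force: [0.3, -0.3, -2.6]
opening: 0.0173
grip_force: 60.0
```

Request:
arm_command(
  targets=[
    [0,0,-0.06,0,0],
    [0,0,-0.06,0,0],
    [0,0,-0.06,0,0],
    [0,0,-0.04,0,0],
    [0,0,0,0,0],
  ],
)

```text
clock: 10.78
eef_pos: [0.5724, 0.2847, 0.2323]
tcp_rot: [0.004, -0.194, 0.981, 0.002]
force: [0.3, -0.4, -1.6]
opening: 0.0175
grip_force: 60.0
```

Request:
arm_command(
  targets=[
    [0.01,-0.02,0,0,0],
    [0.02,-0.038,0,0,0],
    [0.025,-0.048,0,0,0],
    [0.025,-0.048,0,0,0],
    [0.025,-0.048,0,0,0],
  ],
)

```text
clock: 11.2
eef_pos: [0.5608, 0.1902, 0.2246]
tcp_rot: [-0.002, -0.194, 0.981, -0.001]
force: [0.7, 0.3, -3.5]
opening: 0.0175
grip_force: 60.0
```

Request:
arm_command(
  targets=[
    [0.025,-0.048,0,0,0],
    [0.025,-0.048,0,0,0],
    [0.025,-0.048,0,0,0],
    [0.025,-0.048,0,0,0],
    [0.025,-0.048,0,0,0],
  ],
)

```text
clock: 11.62
eef_pos: [0.5508, 0.0824, 0.2249]
tcp_rot: [-0.002, -0.194, 0.981, -0.0]
force: [-0.0, -0.3, -2.9]
opening: 0.0175
grip_force: 60.0
```

Request:
arm_command(
  targets=[
    [0.025,-0.048,0,0,0],
    [0.025,-0.048,0,0,0],
    [0.025,-0.048,0,0,0],
    [0.025,-0.048,0,0,0],
    [0.025,-0.048,0,0,0],
  ],
)

```text
clock: 12.03
eef_pos: [0.5408, -0.025, 0.225]
tcp_rot: [-0.002, -0.194, 0.981, 0.0]
force: [-0.3, -1.4, -3.5]
opening: 0.0174
grip_force: 60.0
```

Request:
arm_command(
  targets=[
    [0.025,-0.048,0,0,0],
    [0.025,-0.048,0,0,0],
    [0.025,-0.048,0,0,0],
    [0.025,-0.048,0,0,0],
    [0.025,-0.048,0,0,0],
  ],
)

```text
clock: 12.45
eef_pos: [0.5309, -0.1324, 0.225]
tcp_rot: [-0.002, -0.194, 0.981, 0.001]
force: [1.0, 0.3, -2.8]
opening: 0.0177
grip_force: 60.0
```

Request:
arm_command(
  targets=[
    [0.025,-0.048,0,0,0],
    [0.025,-0.048,0,0,0],
    [0.015,-0.028,0,0,0],
    [0,0,0,0,0],
    [0,0,0,0,0],
  ],
)

```text
clock: 12.87
eef_pos: [0.527, -0.1869, 0.2257]
tcp_rot: [-0.001, -0.193, 0.981, 0.001]
force: [0.5, 0.1, -2.8]
opening: 0.0174
grip_force: 60.0
```

Run:
```python
from h import *
tilt(); go([.5245,-.2125,.227])
p=shot('scene','over.png')
```

```text
scene scoop []
scene scoop_nose [(0.8, [0.388, -0.247, 0.213])]
scene scoop_grip [(0.65, [0.526, -0.186, 0.244])]
top scoop [(0.93, [0.446, -0.217, 0.216])]
top scoop_nose [(0.62, [0.394, -0.242, 0.22])]
top scoop_grip [(0.61, [0.528, -0.182, 0.241]), (0.45, [0.68, 0.096, 0.012])]
13.2667 [-0.30704245 -0.28835001 -2.6698918 ] [ 0.52849412 -0.18555786  0.22698446] 0.017486133781720512 59.98785110190511
pos [ 0.5285 -0.1856  0.227 ] units [ 0.035 -0.058 -0.   ] n 1 per [ 0.035 -0.058 -0.   ] yawY 112.5
```

View pics/over.png

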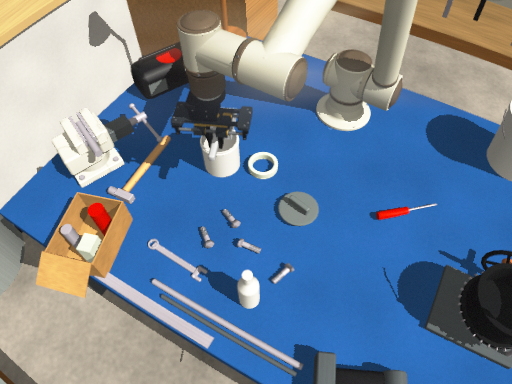

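Request:
arm_command(
  targets=[
    [0.02,-0.03,0,0,0],
    [0.015,-0.028,0,0,0],
    [0,0,0,0,0],
    [0,0,0,0,0],
    [0,0,0,0,0],
  ],
)

```text
clock: 13.73
eef_pos: [0.5242, -0.213, 0.2268]
tcp_rot: [-0.0, -0.194, 0.981, 0.0]
force: [0.8, 0.1, -2.9]
opening: 0.0173
grip_force: 60.0
```

Request:
arm_command(
  targets=[
    [0,0,0,0,0],
    [0,0,0,0,0],
    [0,0,0,0,0],
    [0,0,0,0,0],
  ],
  force=25,
)

```text
clock: 14.07
eef_pos: [0.5243, -0.2127, 0.227]
tcp_rot: [0.0, -0.194, 0.981, 0.0]
force: [-0.3, -0.3, -3.3]
opening: 0.0179
grip_force: 25.0
```

Run:
```python
from h import *
tilt(); go([.5245,-.2125,.227])
```

```text
scene scoop [(0.69, [0.446, -0.248, 0.212])]
scene scoop_nose [(0.78, [0.387, -0.27, 0.215]), (0.25, [0.598, -0.117, 0.01])]
scene scoop_grip [(0.73, [0.522, -0.208, 0.242]), (0.51, [0.653, -0.02, 0.012])]
top scoop [(0.68, [0.443, -0.248, 0.215])]
top scoop_nose [(0.68, [0.386, -0.268, 0.222]), (0.33, [0.444, -0.235, 0.222])]
top scoop_grip [(0.66, [0.469, 0.045, 0.042]), (0.63, [0.525, -0.21, 0.241]), (0.32, [0.68, 0.097, 0.009])]
14.4667 [ 0.20070293 -0.23747551 -3.00101165] [ 0.52428222 -0.21290419  0.22694438] 0.017610259129160047 24.992980286478996
pos [ 0.5243 -0.2129  0.2269] units [-0.001  0.001 -0.   ] n 1 per [-0.001  0.001 -0.   ] yawY 112.4
```

Holding level at 25 N. Lower it stepwise.

Request:
arm_command(
  targets=[
    [0,0,0,0,0],
    [0,0,0,0,0],
    [0,0,0,0,0],
  ],
  force=14,
)

```text
clock: 14.72
eef_pos: [0.5241, -0.2129, 0.2269]
tcp_rot: [-0.0, -0.194, 0.981, 0.0]
force: [-0.4, 0.0, -4.2]
opening: 0.0179
grip_force: 14.0
```

Run:
```python
from h import *
tilt()
```

```text
scene scoop [(0.87, [0.472, -0.239, 0.169]), (0.49, [0.784, -0.185, -0.004])]
scene scoop_nose [(0.73, [0.472, 0.045, 0.04]), (0.54, [0.417, -0.257, 0.136])]
scene scoop_grip [(0.73, [0.521, -0.211, 0.245])]
top scoop [(0.58, [0.484, -0.229, 0.163])]
top scoop_nose [(0.97, [0.44, -0.244, 0.12])]
top scoop_grip [(0.71, [0.376, -0.126, -0.0]), (0.55, [0.526, -0.216, 0.237])]
15.1167 [-0.38085539 -0.81333163 -2.50344771] [ 0.52424816 -0.21297744  0.2270807 ] 0.018110384865131317 14.00041866407264
```

Run:
```python
from h import *
tilt()
a=shot('scene'); b=shot('top')
print([(round(d['conf'],2),np.round(d['at'],3).tolist()) for p in (a,b) for d in bot.spot_point(p,'nut1')])
cv2.imwrite('pics/tip.png',np.hstack([cv2.resize(a['color'][90:190,170:270],(400,400),interpolation=2),cv2.resize(b['color'][180:280,270:370],(400,400),interpolation=2)]))
```

```text
scene scoop [(0.71, [0.488, -0.232, 0.159])]
scene scoop_nose []
scene scoop_grip [(0.75, [0.523, -0.209, 0.245])]
top scoop [(0.59, [0.484, -0.23, 0.162])]
top scoop_nose [(0.69, [0.443, -0.246, 0.121])]
top scoop_grip [(0.71, [0.527, -0.214, 0.24]), (0.6, [0.405, -0.268, 0.015]), (0.5, [0.486, -0.23, 0.159])]
15.5167 [-0.37537008  0.28640049 -1.09898524] [ 0.52429102 -0.21298263  0.22710888] 0.01791696542449512 13.999906832759734
[(0.52, [0.442, -0.247, 0.114]), (0.51, [0.398, -0.283, 0.035]), (0.17, [0.373, -0.128, -0.003]), (0.58, [0.393, -0.238, 0.014]), (0.51, [0.398, -0.285, 0.035]), (0.49, [0.387, -0.257, 0.017]), (0.39, [0.446, -0.289, 0.018]), (0.37, [0.404, -0.271, 0.019])]
```

View pics/tip.png

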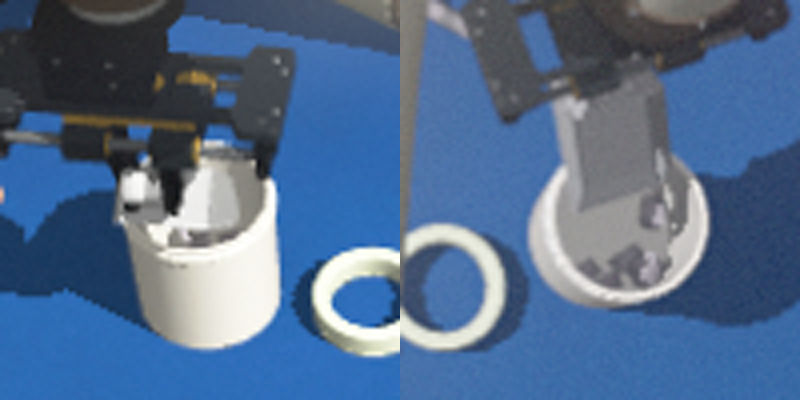

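Request:
arm_command(
  targets=[
    [0,0,0,0,0],
    [0,0,0,0,0],
    [0,0,-0.03,0,0],
    [0,0,-0.06,0,0],
    [0,0,-0.06,0,0],
  ],
  force=50,
)

```text
clock: 16.13
eef_pos: [0.5237, -0.2128, 0.2867]
tcp_rot: [-0.001, -0.194, 0.981, 0.0]
force: [0.6, 0.3, -1.7]
opening: 0.0178
grip_force: 50.0
```

Request:
arm_command(
  targets=[
    [-0.015,0.04,-0.03,0,0],
    [-0.03,0.078,0,0,0],
    [-0.03,0.078,0,0,0],
    [-0.03,0.078,0,0,0],
    [-0.03,0.078,0,0,0],
  ],
)

```text
clock: 16.55
eef_pos: [0.5202, -0.0609, 0.2992]
tcp_rot: [0.0, -0.194, 0.981, 0.0]
force: [-0.6, 1.0, -1.5]
opening: 0.0178
grip_force: 50.0
```

Request:
arm_command(
  targets=[
    [-0.03,0.078,0,0,0],
    [-0.03,0.078,0,0,0],
    [-0.03,0.078,0,0,0],
    [-0.03,0.078,0,0,0],
    [-0.03,0.078,0,0,0],
  ],
)

```text
clock: 16.97
eef_pos: [0.5162, 0.1065, 0.2992]
tcp_rot: [0.0, -0.194, 0.981, 0.0]
force: [0.7, 0.4, -0.8]
opening: 0.0174
grip_force: 50.0
```

Request:
arm_command(
  targets=[
    [-0.03,0.078,0,0,0],
    [-0.03,0.078,0,0,0],
    [-0.03,0.078,0,0,0],
    [-0.03,0.078,0,0,0],
    [-0.024,0.05,0,0,0],
  ],
)

```text
clock: 17.38
eef_pos: [0.5142, 0.2635, 0.2988]
tcp_rot: [0.0, -0.195, 0.981, 0.0]
force: [0.2, -0.2, -1.6]
opening: 0.0175
grip_force: 50.0
```

Request:
arm_command(
  targets=[
    [0,0,0.06,0,0],
    [0,0,0.08,0,0],
    [0,0,0.08,0,0],
    [0,0,0.08,0,0],
    [0,0,0.06,0,0],
  ],
)

```text
clock: 17.8
eef_pos: [0.5136, 0.2602, 0.1523]
tcp_rot: [-0.001, -0.194, 0.981, -0.001]
force: [0.0, 0.5, -1.5]
opening: 0.0176
grip_force: 50.0
```

Run:
```python
from h import *
tilt();go([.515,.26,.115])
a=shot('scene'); b=shot('top')
print([(round(d['conf'],2),np.round(d['at'],3).tolist()) for p in (a,b) for d in bot.spot_point(p,'nut1')])
```

```text
scene scoop [(0.63, [0.48, 0.242, 0.086])]
scene scoop_nose [(0.8, [0.433, 0.225, 0.041])]
scene scoop_grip [(0.83, [0.513, 0.261, 0.168])]
top scoop [(0.88, [0.478, 0.244, 0.089])]
top scoop_nose [(0.74, [0.681, 0.099, 0.012])]
top scoop_grip [(0.98, [0.516, 0.26, 0.17]), (0.75, [0.398, -0.285, 0.032]), (0.54, [0.596, -0.119, 0.011])]
18.2 [ 0.79500901  0.38061255 -1.65569684] [0.51578563 0.26153855 0.15722651] 0.017446803915040044 49.99994563870132
pos [0.5158 0.2615 0.1572] units [ 0.004 -0.003  0.106] n 2 per [ 0.002 -0.001  0.053] yawY 112.4
[(0.55, [0.401, -0.285, 0.038]), (0.61, [0.391, -0.259, 0.019]), (0.54, [0.392, -0.236, 0.017]), (0.47, [0.404, -0.272, 0.017]), (0.45, [0.398, -0.288, 0.033]), (0.36, [0.44, -0.288, 0.016])]
```

Request:
arm_command(
  targets=[
    [0,0,0.03,0,0],
    [0,0,0.03,0,0],
    [0,0,0.03,0,0],
    [-0.014,0,0.015,0,0],
    [-0.02,0,0.02,0,0],
  ],
  force=12,
)

```text
clock: 18.82
eef_pos: [0.5275, 0.266, 0.1052]
tcp_rot: [0.0, -0.194, 0.981, -0.0]
force: [-0.3, -0.3, 0.2]
opening: 0.0176
grip_force: 12.0
```

Request:
arm_command(
  targets=[
    [-0.02,0,0.02,0,0],
    [-0.02,0,0.02,0,0],
    [-0.015,0,0.023,0,0],
    [-0.015,0,0.023,0,0],
    [-0.015,0,0.025,0,0],
  ],
)

```text
clock: 19.23
eef_pos: [0.5603, 0.2797, 0.0602]
tcp_rot: [0.001, -0.194, 0.981, 0.0]
force: [1.7, 0.6, 1.0]
opening: 0.0181
grip_force: 12.0
```

Request:
arm_command(
  targets=[
    [-0.01,0,0.025,0,0],
    [-0.008,0,0.025,0,0],
    [-0.006,0,0.025,0,0],
    [-0.004,0,0.025,0,0],
    [0,0,0.014,0,0],
  ],
)

```text
clock: 19.65
eef_pos: [0.5684, 0.2826, 0.0129]
tcp_rot: [-0.001, -0.194, 0.981, -0.0]
force: [1.2, -0.3, 0.4]
opening: 0.0181
grip_force: 12.0
```

Run:
```python
from h import *
tilt()
```

```text
scene scoop [(0.58, [0.572, -0.465, 0.001])]
scene scoop_nose [(0.58, [0.434, 0.224, 0.001])]
scene scoop_grip [(0.68, [0.568, 0.286, 0.032])]
top scoop [(0.61, [0.49, 0.249, 0.004])]
top scoop_nose [(0.76, [0.431, 0.225, 0.007])]
top scoop_grip [(0.61, [0.568, 0.284, 0.029])]
20.05 [-0.65113391  0.32505612 -0.74260185] [0.56886591 0.28310029 0.0152797 ] 0.017687698825235177 11.999828510452062
```

Request:
arm_command(
  targets=[
    [0,0,0.01,0,0],
    [0,0,0,0,0],
    [0,0,0,0,0.6],
    [0,0,0,0,0.6],
    [0,0,0,0,0.6],
  ],
)

```text
clock: 20.47
eef_pos: [0.5688, 0.2829, 0.0109]
tcp_rot: [-0.0, -0.194, 0.981, -0.0]
force: [0.1, -0.4, -0.5]
opening: 0.0302
grip_force: 0.0
```

Request:
arm_command(
  targets=[
    [0,0,0,0,0.6],
    [0,0,-0.04,0,0.8],
    [0,0,-0.09,0,0.8],
    [0,0,-0.09,0,0.8],
    [0,0,-0.09,0,0.8],
  ],
)

```text
clock: 20.88
eef_pos: [0.5686, 0.2827, 0.1359]
tcp_rot: [-0.001, -0.194, 0.981, -0.0]
force: [0.3, -0.1, -0.3]
opening: 0.063
grip_force: 0.0
```

```bash
cat >> h.py <<'E'
def bolts():
    P=np.vstack([cloud(shot(n),np.ones((384,512),bool)) for n in('scene','top')])
    im={n:shot(n) for n in('scene','top')}
    L=[(n,d) for n in im for d in bot.spot_point(im[n],'bolt1') if d['conf']>.3]
    for n,d in L:
        c=np.array(d['at'])
        Q=P[(np.hypot(P[:,0]-c[0],P[:,1]-c[1])<.045)&(P[:,2]>.0075)&(P[:,2]<.035)]
        if len(Q)<10: continue
        r=cv2.minAreaRect((Q[:,:2]*1000).astype(np.float32))
        print(n,round(d['conf'],2),c.round(3),'med',Q.mean(0).round(4),len(Q),'rect',np.round(r[0],1),np.round(r[1],0),'yaw',yaw(Q)[0].round(1),'z95',np.percentile(Q[:,2],95).round(3))
def allbits():
    for n in('scene','top'):
        p=shot(n)
        for q in ('nut1','lid','lid_grip','canister','canister_rim'): print(n,q,[(round(d['conf'],2),np.round(d['at'],3).tolist()) for d in bot.spot_point(p,q)])
E
python3 - <<'E'
from h import *
tilt(); bolts(); s,r=st(); print(s['qpos'].round(2))
E
```

```text
scene scoop [(0.96, [0.495, 0.249, -0.002])]
scene scoop_nose [(0.45, [0.569, 0.288, 0.029])]
scene scoop_grip [(0.68, [0.568, 0.286, 0.029])]
top scoop [(0.69, [0.487, 0.248, -0.0])]
top scoop_nose [(0.87, [0.43, 0.231, 0.002])]
top scoop_grip [(0.7, [0.572, 0.285, 0.026]), (0.54, [0.488, 0.249, -0.001]), (0.49, [0.315, 0.341, 0.002])]
21.2833 [ 0.40188733 -0.06351635 -0.03177574] [0.56819531 0.28247183 0.13310968] 0.06955252337487416 0.0
scene 0.65 [0.683 0.098 0.01 ] med [0.6772 0.101  0.0172] 250 rect [678.6  98.8] [26. 69.] yaw 163.1 z95 0.025
scene 0.65 [ 0.684 -0.144  0.011] med [ 0.6878 -0.1404  0.0172] 243 rect [ 687.7 -145.2] [67. 29.] yaw 51.8 z95 0.025
scene 0.57 [ 0.596 -0.116  0.01 ] med [ 0.5979 -0.112   0.0171] 233 rect [ 596.6 -116.1] [66. 30.] yaw 65.8 z95 0.024
scene 0.47 [ 0.651 -0.019  0.011] med [ 0.6513 -0.0214  0.0169] 248 rect [649.  -22.1] [31. 72.] yaw 95.8 z95 0.024
top 0.68 [0.681 0.098 0.009] med [0.6772 0.101  0.0172] 250 rect [678.6  98.8] [26. 69.] yaw 163.1 z95 0.025
top 0.65 [ 0.65  -0.02   0.009] med [ 0.6513 -0.0214  0.0169] 248 rect [649.  -22.1] [31. 72.] yaw 95.8 z95 0.024
top 0.64 [ 0.683 -0.146  0.009] med [ 0.6878 -0.1404  0.0172] 243 rect [ 687.7 -145.2] [67. 29.] yaw 51.8 z95 0.025
top 0.57 [ 0.595 -0.117  0.008] med [ 0.5979 -0.112   0.0171] 233 rect [ 596.6 -116.1] [66. 30.] yaw 65.8 z95 0.024
[ 0.72  0.47 -0.08  0.   -1.02 -1.9 ]
```

```bash
cat >> h.py <<'E'
def plan(T,y,P0=None,y0=None):
    s,r=st(); P0=s['eef_pos'] if P0 is None else np.array(P0); y0=np.degrees(np.arctan2(r[1,1],r[0,1])) if y0 is None else y0
    d=(y-y0+90)%180-90; sp=-d/4; yy=np.radians(y0+d); ey=np.array([np.cos(yy),np.sin(yy),0]); ex=np.array([ey[1]*1,-ey[0],0])*-1
    D=(np.array(T)-P0)/.4; u=np.array([D@ex,D@ey,-D[2]]); n=int(np.ceil(np.linalg.norm(u[:2])/.09))
    print('from',P0.round(4),round(y0,1),'to',T,round(y0+d,1),'spin',sp.round(2),'u',u.round(3),'n',n,'per',(u[:2]/max(n,1)).round(3),'j6',s['qpos'][5].round(2)); return y0+d
E
python3 - <<'E'
from h import *
_,r=st(); print(r.round(2))
C=[.4275,-.2525,.2]
y=plan([.680,.0995,.1],72)
y=plan(C,72,[.680,.0995,.1],y)
y=plan([.650,-.0205,.1],5.8,C,y)
E
```

```text
[[-0.92 -0.38 -0.  ]
 [-0.38  0.92 -0.  ]
 [ 0.   -0.   -1.  ]]
from [0.569  0.2831 0.1344] 112.4 to [0.68, 0.0995, 0.1] 72.0 spin 10.1 u [-0.406 -0.351  0.086] n 6 per [-0.068 -0.058] j6 -1.9
from [0.68   0.0995 0.1   ] 72.0 to [0.4275, -0.2525, 0.2] 72.0 spin -0.0 u [ 0.328 -1.032 -0.25 ] n 13 per [ 0.025 -0.079] j6 -1.9
from [ 0.4275 -0.2525  0.2   ] 72.0 to [0.65, -0.0205, 0.1] 5.8 spin 16.55 u [0.521 0.612 0.25 ] n 9 per [0.058 0.068] j6 -1.9
```

Request:
arm_command(
  targets=[
    [0,0,0,1,0.6],
    [0,0,0,1,0.6],
    [0,0,0,1,0.6],
    [0,0,0,1,0.6],
    [0,0,0,1,0.6],
  ],
  force=40,
)

```text
clock: 22.0
eef_pos: [0.5691, 0.2831, 0.1348]
tcp_rot: [-0.0, -0.019, 1.0, -0.0]
force: [-1.1, 0.4, -0.1]
opening: 0.0531
grip_force: 0.0
```

Request:
arm_command(
  targets=[
    [0,0,0,1,0.6],
    [0,0,0,1,0.6],
    [0,0,0,1,0.6],
    [0,0,0,1,0.6],
    [0,0,0,1.0,0.6],
  ],
)

```text
clock: 22.42
eef_pos: [0.569, 0.2831, 0.1348]
tcp_rot: [-0.0, 0.155, 0.988, -0.0]
force: [-0.2, -0.1, 0.4]
opening: 0.0521
grip_force: 0.0
```

Request:
arm_command(
  targets=[
    [-0.068,-0.058,0,0,0.6],
    [-0.068,-0.058,0,0,0.6],
    [-0.068,-0.058,0,0,0.6],
    [-0.068,-0.058,0,0,0.6],
    [-0.068,-0.058,0,0,0.6],
  ],
)

```text
clock: 22.83
eef_pos: [0.6643, 0.1301, 0.1349]
tcp_rot: [-0.0, 0.153, 0.988, -0.0]
force: [-0.1, -0.6, -0.1]
opening: 0.0522
grip_force: 0.0
```

Request:
arm_command(
  targets=[
    [-0.066,-0.06,0,0,0.6],
    [0,0,0.08,0,0.6],
    [0,0,0.08,0,0.6],
    [0,0,0,0,0.6],
    [0,0,0,0,0.6],
  ],
)

```text
clock: 23.25
eef_pos: [0.6804, 0.0999, 0.0691]
tcp_rot: [-0.002, 0.153, 0.988, -0.001]
force: [0.4, -0.1, 1.0]
opening: 0.0519
grip_force: 0.0
```

Run:
```python
from h import *
plan([.680,.0995,.004],72)
bolts()
```

```text
from [0.6804 0.0999 0.0691] 72.4 to [0.68, 0.0995, 0.004] 72.0 spin 0.1 u [ 0.001 -0.001  0.163] n 1 per [ 0.001 -0.001] j6 -2.26
scene 0.65 [ 0.651 -0.018  0.013] med [ 0.6511 -0.0216  0.0171] 242 rect [650.1 -18.5] [30. 64.] yaw 96.4 z95 0.024
scene 0.54 [ 0.595 -0.115  0.014] med [ 0.5981 -0.1116  0.0172] 234 rect [ 594.1 -113.5] [69. 29.] yaw 65.4 z95 0.025
scene 0.51 [0.684 0.098 0.014] med [0.6779 0.1004 0.0167] 143 rect [677.6  98.6] [25. 69.] yaw 165.7 z95 0.024
scene 0.48 [ 0.686 -0.146  0.013] med [ 0.6881 -0.1403  0.0173] 243 rect [ 687.8 -146.1] [68. 29.] yaw 52.1 z95 0.025
top 0.64 [0.568 0.286 0.027] med [0.5546 0.2772 0.0254] 90 rect [571.3 288.6] [80. 58.] yaw -179.6 z95 0.034
top 0.63 [ 0.648 -0.022  0.011] med [ 0.6511 -0.0216  0.0171] 242 rect [650.1 -18.5] [30. 64.] yaw 96.4 z95 0.024
top 0.52 [ 0.597 -0.116  0.011] med [ 0.5981 -0.1116  0.0172] 234 rect [ 594.1 -113.5] [69. 29.] yaw 65.4 z95 0.025
top 0.48 [0.679 0.097 0.012] med [0.6776 0.1004 0.0167] 144 rect [675.4 102.4] [25. 77.] yaw 166.1 z95 0.024
top 0.48 [ 0.68  -0.145  0.01 ] med [ 0.6881 -0.1403  0.0173] 243 rect [ 687.8 -146.1] [68. 29.] yaw 52.1 z95 0.025
```

Request:
arm_command(
  targets=[
    [0,0,0.06,0,0.5],
    [0,0,0.06,0,0.5],
    [0,0,0.035,0,0.5],
    [0,0,0.008,0,0.5],
    [0,0,0,0,0.5],
  ],
)

```text
clock: 23.97
eef_pos: [0.6812, 0.1007, 0.0054]
tcp_rot: [-0.0, 0.153, 0.988, -0.0]
force: [-0.1, -0.4, 0.6]
opening: 0.0437
grip_force: 0.0
```

Request:
arm_command(
  targets=[
    [0,0,0,0,0],
    [0,0,0,0,0],
    [0,0,0,0,0],
    [0,0,0,0,0],
    [0,0,0,0,0],
  ],
)

```text
clock: 24.38
eef_pos: [0.6819, 0.1006, 0.0066]
tcp_rot: [0.001, 0.153, 0.988, 0.0]
force: [-0.3, -1.3, 0.3]
opening: 0.0181
grip_force: 0.7
```

Request:
arm_command(
  targets=[
    [0,0,0,0,0],
    [0,0,0,0,0],
    [0,0,0,0,0],
    [0,0,0,0,0],
    [0,0,0,0,0],
  ],
)

```text
clock: 24.8
eef_pos: [0.6818, 0.1005, 0.0064]
tcp_rot: [0.0, 0.153, 0.988, 0.0]
force: [-1.5, -1.2, 4.4]
opening: 0.0149
grip_force: 40.0
```

Request:
arm_command(
  targets=[
    [0,0,-0.06,0,0],
    [0,0,-0.1,0,0],
    [0,0,-0.1,0,0],
    [0,0,-0.1,0,0],
    [0,0,-0.1,0,0],
  ],
)

```text
clock: 25.22
eef_pos: [0.6807, 0.1007, 0.1902]
tcp_rot: [-0.001, 0.153, 0.988, -0.0]
force: [0.6, 0.4, -1.1]
opening: 0.0148
grip_force: 40.0
```

Request:
arm_command(
  targets=[
    [0.013,-0.04,-0.04,0,0],
    [0.025,-0.079,0,0,0],
    [0.025,-0.079,0,0,0],
    [0.025,-0.079,0,0,0],
    [0.025,-0.079,0,0,0],
  ],
)

```text
clock: 25.63
eef_pos: [0.5937, -0.0221, 0.2045]
tcp_rot: [-0.001, 0.153, 0.988, 0.0]
force: [0.2, -0.5, -1.4]
opening: 0.0151
grip_force: 40.0
```

Request:
arm_command(
  targets=[
    [0.025,-0.079,0,0,0],
    [0.025,-0.079,0,0,0],
    [0.025,-0.079,0,0,0],
    [0.025,-0.079,0,0,0],
    [0.025,-0.079,0,0,0],
  ],
)

```text
clock: 26.05
eef_pos: [0.4983, -0.1577, 0.2047]
tcp_rot: [-0.001, 0.153, 0.988, 0.0]
force: [0.9, -1.2, -1.2]
opening: 0.0148
grip_force: 40.0
```

Request:
arm_command(
  targets=[
    [0.025,-0.079,0,0,0],
    [0.025,-0.079,0,0,0],
    [0.025,-0.079,0,0,0],
    [0.013,-0.04,0,0,0],
    [0,0,0,0,0],
  ],
)

```text
clock: 26.47
eef_pos: [0.4303, -0.2535, 0.2048]
tcp_rot: [-0.001, 0.155, 0.988, 0.0]
force: [-0.6, 0.1, -2.6]
opening: 0.0149
grip_force: 40.0
```

Run:
```python
from h import *
plan([.4275,-.2525,.1],72); p=shot('scene'); print([(round(d['conf'],2),np.round(d['at'],3).tolist()) for d in bot.spot_point(p,'bolt1')])
```

```text
from [ 0.4303 -0.2535  0.2048] 72.1 to [0.4275, -0.2525, 0.1] 72.0 spin 0.04 u [0.007 0.    0.262] n 1 per [0.007 0.   ] j6 -1.67
[(0.55, [0.476, 0.044, 0.038]), (0.47, [0.6, -0.118, 0.011]), (0.45, [0.431, -0.255, 0.207]), (0.44, [0.654, -0.018, 0.01])]
```

Request:
arm_command(
  targets=[
    [0.007,0,0.08,0,0],
    [0,0,0.08,0,0],
    [0,0,0.08,0,0],
    [0,0,0.045,0,0],
    [0,0,0,0,0],
  ],
)

```text
clock: 26.98
eef_pos: [0.4276, -0.2491, 0.0873]
tcp_rot: [-0.005, 0.153, 0.988, 0.001]
force: [0.1, -0.1, -1.7]
opening: 0.0152
grip_force: 40.0
```

Request:
arm_command(
  targets=[
    [0,0,0,0,0.45],
    [0,0,0,0,0.45],
    [0,0,0,0,0.45],
    [0,0,0,0,0.45],
    [0,0,0,0,0.45],
  ],
)

```text
clock: 27.4
eef_pos: [0.4311, -0.2512, 0.0931]
tcp_rot: [0.001, 0.153, 0.988, -0.0]
force: [-0.0, 1.1, -0.5]
opening: 0.0367
grip_force: 0.0
```

Request:
arm_command(
  targets=[
    [0,0,-0.08,0,0.45],
    [0,0,-0.08,0,0.45],
    [0,0,-0.08,0,0.45],
    [0,0,-0.045,-1,0.6],
    [0,0,0,-1,0.6],
  ],
)

```text
clock: 27.82
eef_pos: [0.4329, -0.2522, 0.2117]
tcp_rot: [0.006, 0.082, 0.997, -0.002]
force: [0.7, -0.6, -0.8]
opening: 0.0462
grip_force: 0.0
```

Request:
arm_command(
  targets=[
    [0,0,0,-1,0.6],
    [0,0,0,-1,0.6],
    [0,0,0,-1,0.6],
    [0,0,0,-1,0.6],
    [0,0,0,-1,0.6],
  ],
)

```text
clock: 28.23
eef_pos: [0.4302, -0.2511, 0.2066]
tcp_rot: [0.001, -0.092, 0.996, -0.0]
force: [0.3, 0.2, 0.4]
opening: 0.0519
grip_force: 0.0
```

Request:
arm_command(
  targets=[
    [0,0,0,-1,0.6],
    [0,0,0,-1,0.6],
    [0,0,0,-1,0.6],
    [0,0,0,-1,0.6],
    [0,0,0,-1,0.6],
  ],
)

```text
clock: 28.65
eef_pos: [0.4302, -0.2512, 0.2065]
tcp_rot: [0.001, -0.264, 0.965, -0.0]
force: [0.4, -0.3, 0.3]
opening: 0.0522
grip_force: 0.0
```

Request:
arm_command(
  targets=[
    [0,0,0,-1,0.6],
    [0,0,0,-1,0.6],
    [0,0,0,-1,0.6],
    [0,0,0,-1,0.6],
    [0,0,0,-1,0.6],
  ],
)

```text
clock: 29.07
eef_pos: [0.4302, -0.2511, 0.2065]
tcp_rot: [0.001, -0.427, 0.904, -0.0]
force: [0.1, -0.8, 0.4]
opening: 0.0523
grip_force: 0.0
```

Request:
arm_command(
  targets=[
    [0,0,0,-1,0.6],
    [0,0,0,-1,0.6],
    [0,0,0,-1,0.6],
    [0,0,0,-0.9,0.6],
    [0,0,0,0,0.6],
  ],
)

```text
clock: 29.48
eef_pos: [0.4302, -0.2511, 0.2065]
tcp_rot: [0.0, -0.545, 0.838, -0.001]
force: [-0.1, -1.0, 1.4]
opening: 0.0523
grip_force: 0.0
```

Run:
```python
from h import *
bolts(); allbits(); plan([.597,-.1145,.07],155.6)
```

```text
scene 0.72 [ 0.652 -0.018  0.012] med [ 0.6516 -0.0167  0.0166] 202 rect [650.6 -19.2] [26. 66.] yaw 100.8 z95 0.024
scene 0.5 [ 0.684 -0.146  0.012] med [ 0.6882 -0.1402  0.017 ] 243 rect [ 688.5 -145.6] [67. 29.] yaw 52.3 z95 0.025
scene 0.46 [ 0.596 -0.116  0.012] med [ 0.601  -0.1103  0.0172] 125 rect [ 599.3 -116.5] [66. 26.] yaw 65.8 z95 0.025
top 0.58 [ 0.682 -0.148  0.008] med [ 0.6882 -0.1402  0.017 ] 243 rect [ 688.5 -145.6] [67. 29.] yaw 52.3 z95 0.025
scene nut1 [(0.46, [0.401, -0.284, 0.037])]
scene lid [(0.65, [0.469, 0.051, 0.016])]
scene lid_grip [(0.79, [0.474, 0.046, 0.041])]
scene canister [(0.94, [0.428, -0.253, 0.002])]
scene canister_rim [(0.77, [0.422, -0.252, 0.123]), (0.51, [0.784, 0.053, -0.001]), (0.34, [0.65, -0.021, 0.01])]
top nut1 []
top lid [(0.61, [0.467, 0.046, 0.016])]
top lid_grip [(0.9, [0.472, 0.046, 0.042]), (0.51, [0.569, -0.466, 0.0])]
top canister [(0.88, [0.426, -0.251, 0.005])]
top canister_rim [(0.89, [0.43, -0.256, 0.122]), (0.72, [0.469, 0.042, 0.04])]
from [ 0.4302 -0.2511  0.2057] 156.0 to [0.597, -0.1145, 0.07] 155.6 spin 0.1 u [-0.483 -0.239  0.339] n 6 per [-0.081 -0.04 ] j6 -0.22
```

Request:
arm_command(
  targets=[
    [-0.08,-0.04,0,0,0.5],
    [-0.08,-0.04,0,0,0.5],
    [-0.08,-0.04,0,0,0.5],
    [-0.08,-0.04,0,0,0.5],
    [-0.08,-0.04,0,0,0.5],
  ],
)

```text
clock: 30.8
eef_pos: [0.5694, -0.1363, 0.2059]
tcp_rot: [0.0, -0.545, 0.839, -0.0]
force: [-0.3, -0.3, -0.2]
opening: 0.0437
grip_force: 0.0
```

Request:
arm_command(
  targets=[
    [-0.083,-0.04,0.05,0,0.5],
    [0,0,0.1,0,0.5],
    [0,0,0.1,0,0.5],
    [0,0,0.09,0,0.5],
    [0,0,0,0,0.5],
  ],
)

```text
clock: 31.22
eef_pos: [0.5905, -0.1133, 0.0618]
tcp_rot: [-0.007, -0.544, 0.839, 0.005]
force: [-0.8, -0.3, -0.4]
opening: 0.0438
grip_force: 0.0
```

Run:
```python
from h import *
bolts(); plan([.597,-.1145,.004],155.6)
```

```text
scene 0.5 [ 0.651 -0.02   0.009] med [ 0.6505 -0.0211  0.0166] 216 rect [651.7 -19.4] [64. 41.] yaw 96.1 z95 0.024
scene 0.48 [ 0.682 -0.149  0.012] med [ 0.6906 -0.1401  0.0171] 139 rect [ 684.9 -142.7] [66. 27.] yaw 52.4 z95 0.026
scene 0.47 [ 0.596 -0.122  0.011] med [ 0.6034 -0.1056  0.0181] 117 rect [ 599.6 -117. ] [67. 26.] yaw 63.1 z95 0.026
scene 0.36 [0.567 0.286 0.027] med [0.554  0.2778 0.0259] 155 rect [563.6 291.9] [84. 56.] yaw -172.3 z95 0.035
top 0.64 [ 0.434 -0.261  0.019] med [ 0.4336 -0.2676  0.0231] 271 rect [ 435.4 -260.1] [75. 87.] yaw 148.2 z95 0.034
top 0.6 [ 0.782 -0.184  0.   ] med [ 0.7844 -0.1929  0.0089] 74 rect [ 783.4 -183.6] [89. 21.] yaw 84.6 z95 0.01
top 0.47 [ 0.647 -0.02   0.009] med [ 0.6505 -0.0211  0.0166] 216 rect [651.7 -19.4] [64. 41.] yaw 96.1 z95 0.024
from [ 0.5983 -0.1139  0.073 ] 156.0 to [0.597, -0.1145, 0.004] 155.6 spin 0.1 u [0.003 0.002 0.173] n 1 per [0.003 0.002] j6 -0.5
```

Request:
arm_command(
  targets=[
    [0.003,0.002,0.06,0,0.5],
    [0,0,0.06,0,0.5],
    [0,0,0.04,0,0.5],
    [0,0,0.013,0,0.5],
    [0,0,0,0,0.5],
  ],
)

```text
clock: 31.93
eef_pos: [0.5956, -0.1147, 0.0018]
tcp_rot: [0.0, -0.545, 0.839, -0.0]
force: [0.2, -0.2, -0.2]
opening: 0.0439
grip_force: 0.0
```

Request:
arm_command(
  targets=[
    [0,0,0,0,0],
    [0,0,0,0,0],
    [0,0,0,0,0],
    [0,0,0,0,0],
    [0,0,0,0,0],
  ],
)

```text
clock: 32.35
eef_pos: [0.5956, -0.1146, 0.0013]
tcp_rot: [0.001, -0.545, 0.839, -0.0]
force: [1.2, -0.4, 1.3]
opening: 0.0181
grip_force: 0.6
```

Request:
arm_command(
  targets=[
    [0,0,0,0,0],
    [0,0,0,0,0],
    [0,0,0,0,0],
    [0,0,0,0,0],
    [0,0,0,0,0],
  ],
)

```text
clock: 32.77
eef_pos: [0.5957, -0.1145, 0.0012]
tcp_rot: [0.0, -0.545, 0.839, -0.0]
force: [0.8, 0.8, 4.4]
opening: 0.0151
grip_force: 40.0
```

Request:
arm_command(
  targets=[
    [0,0,-0.06,0,0],
    [0,0,-0.1,0,0],
    [0,0,-0.1,0,0],
    [0,0,-0.1,0,0],
    [0,0,-0.1,0,0],
  ],
)

```text
clock: 33.18
eef_pos: [0.5937, -0.1144, 0.1853]
tcp_rot: [-0.001, -0.544, 0.839, 0.001]
force: [1.4, 0.1, -1.3]
opening: 0.0149
grip_force: 40.0
```

Request:
arm_command(
  targets=[
    [0.041,0.021,-0.04,0,0],
    [0.081,0.041,0,0,0],
    [0.081,0.041,0,0,0],
    [0.081,0.041,0,0,0],
    [0.081,0.041,0,0,0],
  ],
)

```text
clock: 33.6
eef_pos: [0.4657, -0.2181, 0.1997]
tcp_rot: [-0.001, -0.545, 0.839, 0.001]
force: [-0.3, -1.7, -1.3]
opening: 0.0149
grip_force: 40.0
```

Request:
arm_command(
  targets=[
    [0.081,0.041,0,0,0],
    [0.041,0.021,0,0,0],
    [0,0,0,0,0],
    [0,0,0,0,0],
  ],
)

```text
clock: 33.93
eef_pos: [0.4244, -0.2525, 0.2001]
tcp_rot: [-0.0, -0.544, 0.839, 0.001]
force: [0.4, 0.5, -0.8]
opening: 0.0148
grip_force: 40.0
```

Run:
```python
from h import *
plan([.4275,-.2525,.09],155.6); bolts()
```

```text
from [ 0.4244 -0.2525  0.2001] 155.9 to [0.4275, -0.2525, 0.09] 155.6 spin 0.07 u [-0.003 -0.007  0.275] n 1 per [-0.003 -0.007] j6 -0.21
scene 0.52 [ 0.684 -0.145  0.01 ] med [ 0.6878 -0.1405  0.0171] 241 rect [ 687.7 -145.7] [69. 29.] yaw 52.8 z95 0.025
scene 0.5 [ 0.65  -0.019  0.008] med [ 0.6516 -0.0183  0.0168] 224 rect [653.1 -17.8] [28. 64.] yaw 101.1 z95 0.025
scene 0.49 [ 0.426 -0.257  0.212] med [ 0.409  -0.2617  0.025 ] 82 rect [ 417.3 -248.3] [82. 42.] yaw 47.7 z95 0.034
top 0.54 [ 0.65  -0.019  0.007] med [ 0.6516 -0.0183  0.0168] 224 rect [653.1 -17.8] [28. 64.] yaw 101.1 z95 0.025
top 0.51 [ 0.682 -0.145  0.012] med [ 0.6878 -0.1405  0.0171] 241 rect [ 687.7 -145.7] [69. 29.] yaw 52.8 z95 0.025
```

Request:
arm_command(
  targets=[
    [-0.003,-0.007,0.08,0,0],
    [0,0,0.08,0,0],
    [0,0,0.08,0,0],
    [0,0,0.035,0,0],
    [0,0,0,0,0],
  ],
)

```text
clock: 34.65
eef_pos: [0.4263, -0.2511, 0.0869]
tcp_rot: [-0.003, -0.545, 0.839, 0.003]
force: [0.3, 0.4, -1.4]
opening: 0.015
grip_force: 40.0
```

Request:
arm_command(
  targets=[
    [0,0,0,0,0.45],
    [0,0,0,0,0.45],
    [0,0,0,0,0.45],
    [0,0,0,0,0.45],
    [0,0,0,0,0.45],
  ],
)

```text
clock: 35.07
eef_pos: [0.4294, -0.2525, 0.0919]
tcp_rot: [0.001, -0.545, 0.839, -0.001]
force: [0.2, 0.5, 0.3]
opening: 0.0368
grip_force: 0.0
```

Request:
arm_command(
  targets=[
    [0,0,-0.08,0,0.45],
    [0,0,-0.08,0,0.45],
    [0,0,-0.08,0,0.45],
    [0,0,-0.035,1,0.5],
    [0,0,0,1,0.5],
  ],
)

```text
clock: 35.48
eef_pos: [0.4311, -0.2533, 0.2059]
tcp_rot: [0.004, -0.484, 0.875, -0.004]
force: [0.4, 0.3, -0.3]
opening: 0.0427
grip_force: 0.0
```

Request:
arm_command(
  targets=[
    [0,0,0,1,0.5],
    [0,0,0,0.4,0.5],
    [-0.04,-0.021,0,0,0.5],
    [-0.076,-0.043,0,0,0.5],
    [-0.076,-0.043,0,0,0.5],
  ],
)

```text
clock: 35.9
eef_pos: [0.5105, -0.2174, 0.2019]
tcp_rot: [0.001, -0.441, 0.897, -0.001]
force: [-0.1, -0.7, -0.0]
opening: 0.0436
grip_force: 0.0
```

Request:
arm_command(
  targets=[
    [-0.076,-0.043,0,0,0.5],
    [-0.076,-0.043,0,0,0.5],
    [-0.076,-0.043,0,0,0.5],
    [-0.076,-0.043,0,0,0.5],
    [-0.076,-0.043,0,0,0.5],
  ],
)

```text
clock: 36.32
eef_pos: [0.6724, -0.1483, 0.2009]
tcp_rot: [0.0, -0.442, 0.897, -0.0]
force: [0.2, 0.2, 0.5]
opening: 0.0435
grip_force: 0.0
```

Request:
arm_command(
  targets=[
    [-0.04,-0.022,0.05,0,0.5],
    [0,0,0.1,0,0.5],
    [0,0,0.1,0,0.5],
    [0,0,0.07,0,0.5],
    [0,0,0,0,0.5],
  ],
)

```text
clock: 36.73
eef_pos: [0.6827, -0.1411, 0.0645]
tcp_rot: [-0.006, -0.441, 0.897, 0.004]
force: [-0.9, -0.4, -1.0]
opening: 0.0432
grip_force: 0.0
```

Run:
```python
from h import *
bolts(); allbits(); plan([.685,-.143,.004],142.3);
```

```text
scene 0.66 [ 0.682 -0.145  0.011] med [ 0.6877 -0.1426  0.0169] 160 rect [ 681.6 -141.6] [68. 33.] yaw 50.3 z95 0.025
scene 0.41 [ 0.65 -0.02  0.01] med [ 0.6524 -0.0255  0.0175] 205 rect [647.6 -19.6] [30. 65.] yaw 93.1 z95 0.025
top 0.68 [ 0.436 -0.26   0.013] med [ 0.4331 -0.259   0.0233] 336 rect [ 435.7 -260.5] [84. 89.] yaw 140.8 z95 0.033
top 0.6 [ 0.461 -0.253  0.04 ] med [ 0.4494 -0.2555  0.0221] 225 rect [ 449.  -256.6] [75. 67.] yaw 90.8 z95 0.032
top 0.51 [ 0.683 -0.145  0.012] med [ 0.6877 -0.1426  0.0169] 160 rect [ 681.6 -141.6] [68. 33.] yaw 50.3 z95 0.025
top 0.43 [ 0.65  -0.021  0.01 ] med [ 0.6524 -0.0255  0.0175] 205 rect [647.6 -19.6] [30. 65.] yaw 93.1 z95 0.025
scene nut1 []
scene lid [(0.69, [0.471, 0.047, 0.017])]
scene lid_grip [(0.81, [0.472, 0.047, 0.041])]
scene canister []
scene canister_rim [(0.56, [0.426, -0.255, 0.117])]
top nut1 [(0.61, [0.443, -0.288, 0.018]), (0.59, [0.391, -0.236, 0.015]), (0.4, [0.4, -0.288, 0.034]), (0.37, [0.39, -0.253, 0.018]), (0.35, [0.405, -0.269, 0.018])]
top lid [(0.57, [0.424, -0.249, 0.001])]
top lid_grip []
top canister [(0.72, [0.424, -0.251, 0.004])]
top canister_rim [(0.77, [0.433, -0.254, 0.119])]
from [ 0.6869 -0.1424  0.0726] 142.4 to [0.685, -0.143, 0.004] 142.3 spin 0.02 u [0.004 0.003 0.171] n 1 per [0.004 0.003] j6 -0.68
```

Request:
arm_command(
  targets=[
    [0.004,0.003,0.06,0,0.5],
    [0,0,0.06,0,0.5],
    [0,0,0.038,0,0.5],
    [0,0,0.01,0,0.5],
    [0,0,0,0,0.5],
  ],
)

```text
clock: 38.05
eef_pos: [0.6841, -0.143, 0.0038]
tcp_rot: [-0.002, -0.441, 0.897, 0.001]
force: [-0.2, 0.8, -0.1]
opening: 0.0433
grip_force: 0.0
```

Request:
arm_command(
  targets=[
    [0,0,0,0,0],
    [0,0,0,0,0],
    [0,0,0,0,0],
    [0,0,0,0,0],
    [0,0,0,0,0],
  ],
)

```text
clock: 38.47
eef_pos: [0.6855, -0.1429, 0.0064]
tcp_rot: [0.001, -0.441, 0.897, -0.0]
force: [0.4, -1.4, 0.5]
opening: 0.018
grip_force: 0.8
```

Request:
arm_command(
  targets=[
    [0,0,0,0,0],
    [0,0,0,0,0],
    [0,0,0,0,0],
    [0,0,0,0,0],
    [0,0,0,0,0],
  ],
)

```text
clock: 38.88
eef_pos: [0.6856, -0.143, 0.0063]
tcp_rot: [0.001, -0.442, 0.897, -0.0]
force: [-0.4, 0.2, 4.8]
opening: 0.0146
grip_force: 40.0
```

Request:
arm_command(
  targets=[
    [0,0,-0.06,0,0],
    [0,0,-0.1,0,0],
    [0,0,-0.1,0,0],
    [0,0,-0.1,0,0],
    [0,0,-0.1,0,0],
  ],
)

```text
clock: 39.3
eef_pos: [0.684, -0.1427, 0.1899]
tcp_rot: [-0.001, -0.441, 0.897, 0.001]
force: [0.3, 0.1, -2.0]
opening: 0.0148
grip_force: 40.0
```

Request:
arm_command(
  targets=[
    [0.04,0.021,-0.03,0,0],
    [0.076,0.043,0,0,0],
    [0.076,0.043,0,0,0],
    [0.076,0.043,0,0,0],
    [0.076,0.043,0,0,0],
  ],
)

```text
clock: 39.72
eef_pos: [0.5375, -0.2049, 0.2002]
tcp_rot: [-0.001, -0.441, 0.897, 0.001]
force: [0.3, 0.4, -0.8]
opening: 0.0149
grip_force: 40.0
```

Request:
arm_command(
  targets=[
    [0.076,0.043,0,0,0],
    [0.076,0.043,0,0,0],
    [0.076,0.043,0,0,0],
    [0.039,0.02,0,0,0],
    [0,0,0,0,0],
  ],
)

```text
clock: 40.13
eef_pos: [0.4237, -0.2536, 0.2009]
tcp_rot: [-0.001, -0.44, 0.898, 0.001]
force: [1.0, 1.1, -1.4]
opening: 0.0149
grip_force: 40.0
```

Run:
```python
from h import *
plan([.4275,-.2525,.09],142.3); bolts()
plan([.651,-.020,.07],187,[.4275,-.2525,.2])
```

```text
from [ 0.4237 -0.2536  0.2009] 142.2 to [0.4275, -0.2525, 0.09] 142.3 spin -0.02 u [-0.008 -0.006  0.277] n 1 per [-0.008 -0.006] j6 -0.45
scene 0.62 [ 0.426 -0.257  0.207] med [ 0.4185 -0.2555  0.0259] 133 rect [ 425.2 -250.1] [83. 43.] yaw -140.4 z95 0.034
scene 0.42 [ 0.652 -0.019  0.008] med [ 0.6516 -0.0184  0.0171] 221 rect [651.1 -18.4] [25. 64.] yaw 100.7 z95 0.025
top 0.65 [ 0.651 -0.018  0.008] med [ 0.6516 -0.0184  0.0171] 221 rect [651.1 -18.4] [25. 64.] yaw 100.7 z95 0.025
top 0.43 [ 0.437 -0.256  0.013] med [ 0.4273 -0.2509  0.0243] 137 rect [ 431.7 -246.2] [88. 44.] yaw -142.0 z95 0.034
top 0.37 [ 0.46  -0.252  0.037] med [ 0.4658 -0.2376  0.0216] 195 rect [ 458.8 -245.5] [70. 73.] yaw -174.0 z95 0.033
from [ 0.4275 -0.2525  0.2   ] 142.4 to [0.651, -0.02, 0.07] 187.0 spin -11.14 u [-0.509 -0.625  0.325] n 9 per [-0.057 -0.069] j6 -0.45
```

Request:
arm_command(
  targets=[
    [-0.008,-0.006,0.08,0,0],
    [0,0,0.08,0,0],
    [0,0,0.08,0,0],
    [0,0,0.035,0,0],
    [0,0,0,0,0],
  ],
)

```text
clock: 40.85
eef_pos: [0.4294, -0.2508, 0.0875]
tcp_rot: [-0.003, -0.442, 0.897, 0.003]
force: [0.7, 1.0, -0.7]
opening: 0.0147
grip_force: 40.0
```

Request:
arm_command(
  targets=[
    [0,0,0,0,0.45],
    [0,0,0,0,0.45],
    [0,0,0,0,0.45],
    [0,0,0,0,0.45],
    [0,0,0,0,0.45],
  ],
)

```text
clock: 41.27
eef_pos: [0.4322, -0.2522, 0.0927]
tcp_rot: [0.001, -0.442, 0.897, -0.001]
force: [0.9, 0.1, 0.4]
opening: 0.0366
grip_force: 0.0
```

Request:
arm_command(
  targets=[
    [0,0,-0.08,0,0.45],
    [0,0,-0.08,0,0.45],
    [0,0,-0.08,0,0.45],
    [0,0,-0.035,-1,0.5],
    [0,0,0,-1,0.5],
  ],
)

```text
clock: 41.68
eef_pos: [0.4339, -0.253, 0.2068]
tcp_rot: [0.004, -0.505, 0.863, -0.004]
force: [0.3, 0.0, -0.4]
opening: 0.0428
grip_force: 0.0
```

Request:
arm_command(
  targets=[
    [0,0,0,-1,0.5],
    [0,0,0,-1,0.5],
    [0,0,0,-1,0.5],
    [0,0,0,-1,0.5],
    [0,0,0,-1,0.5],
  ],
)

```text
clock: 42.1
eef_pos: [0.4314, -0.252, 0.2022]
tcp_rot: [0.0, -0.647, 0.763, -0.001]
force: [-0.6, 0.4, 0.1]
opening: 0.0437
grip_force: 0.0
```

Request:
arm_command(
  targets=[
    [0,0,0,-1,0.5],
    [0,0,0,-1,0.5],
    [0,0,0,-1,0.5],
    [0,0,0,-1,0.5],
    [0,0,0,-0.2,0.5],
  ],
)

```text
clock: 42.52
eef_pos: [0.4315, -0.252, 0.2022]
tcp_rot: [-0.0, 0.751, -0.661, 0.001]
force: [0.0, -0.2, -1.4]
opening: 0.0435
grip_force: 0.0
```

Request:
arm_command(
  targets=[
    [-0.03,-0.036,0,0,0.5],
    [-0.057,-0.069,0,0,0.5],
    [-0.057,-0.069,0,0,0.5],
    [-0.057,-0.069,0,0,0.5],
    [-0.057,-0.069,0,0,0.5],
  ],
)

```text
clock: 42.93
eef_pos: [0.5432, -0.1328, 0.2022]
tcp_rot: [-0.0, 0.749, -0.662, 0.0]
force: [0.6, -0.1, -0.1]
opening: 0.0433
grip_force: 0.0
```

Request:
arm_command(
  targets=[
    [-0.057,-0.069,0,0,0.5],
    [-0.057,-0.069,0,0,0.5],
    [-0.057,-0.069,0,0,0.5],
    [-0.057,-0.069,0,0,0.5],
    [-0.025,-0.036,0,0,0.5],
  ],
)

```text
clock: 43.35
eef_pos: [0.6558, -0.0149, 0.2014]
tcp_rot: [-0.001, 0.75, -0.661, 0.0]
force: [0.3, -0.4, 0.2]
opening: 0.0435
grip_force: 0.0
```

Run:
```python
from h import *
bolts(); allbits(); plan([.651,-.020,.004],187.5);
```

```text
scene 0.57 [ 0.652 -0.02   0.01 ] med [ 0.6517 -0.0219  0.0166] 175 rect [652.8 -25.6] [79. 31.] yaw 96.3 z95 0.024
top 0.65 [ 0.436 -0.257  0.015] med [ 0.4296 -0.253   0.0252] 344 rect [ 434.5 -257.1] [83. 88.] yaw 75.8 z95 0.034
top 0.51 [ 0.434 -0.247  0.026] med [ 0.4266 -0.2478  0.0253] 324 rect [ 427.2 -249.2] [78. 77.] yaw 48.9 z95 0.033
top 0.4 [ 0.459 -0.257  0.034] med [ 0.457  -0.2525  0.0244] 319 rect [ 451.9 -259.2] [72. 84.] yaw 82.4 z95 0.034
scene nut1 [(0.6, [0.395, -0.286, 0.039])]
scene lid [(0.76, [0.468, 0.048, 0.015])]
scene lid_grip [(0.89, [0.475, 0.043, 0.041]), (0.25, [0.399, -0.281, 0.038])]
scene canister [(0.81, [0.429, -0.252, -0.0])]
scene canister_rim [(0.92, [0.425, -0.253, 0.12])]
top nut1 [(0.6, [0.39, -0.255, 0.017]), (0.56, [0.403, -0.268, 0.015]), (0.55, [0.445, -0.288, 0.016]), (0.5, [0.397, -0.287, 0.034]), (0.46, [0.391, -0.237, 0.012])]
top lid [(0.69, [0.377, -0.126, -0.002]), (0.68, [0.467, 0.05, 0.017])]
top lid_grip [(0.84, [0.47, 0.046, 0.041])]
top canister [(0.6, [0.424, -0.251, 0.001])]
top canister_rim [(0.83, [0.43, -0.256, 0.118])]
from [ 0.6534 -0.018   0.2015] -172.8 to [0.651, -0.02, 0.004] -172.5 spin -0.08 u [0.004 0.007 0.494] n 1 per [0.004 0.007] j6 -0.09
```

Request:
arm_command(
  targets=[
    [0.004,0.007,0.06,0,0.5],
    [0,0,0.1,0,0.5],
    [0,0,0.1,0,0.5],
    [0,0,0.1,0,0.5],
    [0,0,0.08,0,0.5],
  ],
)

```text
clock: 44.67
eef_pos: [0.6496, -0.02, 0.0227]
tcp_rot: [0.001, 0.75, -0.662, -0.001]
force: [0.1, -0.1, -1.4]
opening: 0.0439
grip_force: 0.0
```

Request:
arm_command(
  targets=[
    [0,0,0.035,0,0.5],
    [0,0,0.018,0,0.5],
    [0,0,0,0,0.5],
  ],
)

```text
clock: 44.92
eef_pos: [0.6502, -0.02, 0.0029]
tcp_rot: [0.001, 0.75, -0.661, -0.001]
force: [-0.3, 0.4, 1.1]
opening: 0.0437
grip_force: 0.0
```

Request:
arm_command(
  targets=[
    [0,0,0,0,0],
    [0,0,0,0,0],
    [0,0,0,0,0],
    [0,0,0,0,0],
    [0,0,0,0,0],
  ],
)

```text
clock: 45.33
eef_pos: [0.6514, -0.0198, 0.0053]
tcp_rot: [-0.001, 0.75, -0.661, 0.001]
force: [-0.6, 0.2, -0.2]
opening: 0.0179
grip_force: 0.0
```

Request:
arm_command(
  targets=[
    [0,0,0,0,0],
    [0,0,0,0,0],
    [0,0,0,0,0],
    [0,0,0,0,0],
    [0,0,0,0,0],
  ],
)

```text
clock: 45.75
eef_pos: [0.6511, -0.0199, 0.005]
tcp_rot: [-0.0, 0.75, -0.661, 0.0]
force: [-1.6, -0.2, 5.5]
opening: 0.0152
grip_force: 39.9
```

Request:
arm_command(
  targets=[
    [0,0,-0.06,0,0],
    [0,0,-0.1,0,0],
    [0,0,-0.1,0,0],
    [0,0,-0.1,0,0],
    [0,0,-0.1,0,0],
  ],
)

```text
clock: 46.17
eef_pos: [0.6502, -0.0199, 0.1891]
tcp_rot: [0.0, 0.75, -0.662, -0.001]
force: [1.7, 0.4, -2.1]
opening: 0.0146
grip_force: 39.9
```

Request:
arm_command(
  targets=[
    [0.03,0.036,-0.03,0,0],
    [0.057,0.069,0,0,0],
    [0.057,0.069,0,0,0],
    [0.057,0.069,0,0,0],
    [0.057,0.069,0,0,0],
  ],
)

```text
clock: 46.58
eef_pos: [0.5383, -0.1386, 0.1993]
tcp_rot: [0.0, 0.75, -0.661, -0.001]
force: [0.4, -0.5, -0.7]
opening: 0.0147
grip_force: 39.9
```

Request:
arm_command(
  targets=[
    [0.057,0.069,0,0,0],
    [0.057,0.069,0,0,0],
    [0.057,0.069,0,0,0],
    [0.055,0.067,0,0,0],
    [0.03,0.036,0,0,0],
  ],
)

```text
clock: 47.0
eef_pos: [0.4267, -0.2564, 0.1995]
tcp_rot: [0.0, 0.749, -0.662, -0.001]
force: [0.6, 0.2, -1.6]
opening: 0.0152
grip_force: 39.9
```

Request:
arm_command(
  targets=[
    [0,0,0,0,0],
  ],
)

```text
clock: 47.08
eef_pos: [0.4266, -0.2566, 0.1995]
tcp_rot: [0.0, 0.749, -0.663, -0.001]
force: [-0.1, 0.7, -2.1]
opening: 0.0147
grip_force: 39.9
```

Run:
```python
from h import *
plan([.4275,-.2525,.09],187.4); bolts()
```

```text
from [ 0.4266 -0.2566  0.1995] -173.1 to [0.4275, -0.2525, 0.09] -172.6 spin -0.12 u [-0.01  -0.003  0.274] n 1 per [-0.01  -0.003] j6 0.34
scene 0.49 [ 0.429 -0.254  0.207] med [ 0.4202 -0.2444  0.0263] 282 rect [ 422.9 -243.6] [88. 51.] yaw -145.9 z95 0.034
top 0.65 [ 0.436 -0.247  0.028] med [ 0.4264 -0.2406  0.0254] 251 rect [ 433.2 -241. ] [88. 60.] yaw -149.4 z95 0.034
top 0.62 [ 0.438 -0.26   0.016] med [ 0.426  -0.2447  0.0256] 231 rect [ 430.9 -245.4] [88. 57.] yaw -145.4 z95 0.034
top 0.61 [ 0.457 -0.255  0.035] med [ 0.4583 -0.239   0.0239] 249 rect [ 457.5 -245.7] [69. 77.] yaw 173.9 z95 0.034
top 0.53 [ 0.43  -0.256  0.205] med [ 0.42   -0.2451  0.0264] 276 rect [ 422.  -244.2] [88. 51.] yaw -145.9 z95 0.034
top 0.37 [ 0.428 -0.258  0.121] med [ 0.4188 -0.246   0.0265] 275 rect [ 420.6 -245.1] [88. 51.] yaw -146.1 z95 0.034
```

Request:
arm_command(
  targets=[
    [-0.01,-0.003,0.08,0,0],
    [0,0,0.08,0,0],
    [0,0,0.08,0,0],
    [0,0,0.035,0,0],
    [0,0,0,0,0],
  ],
)

```text
clock: 47.8
eef_pos: [0.4283, -0.2494, 0.0865]
tcp_rot: [0.002, 0.75, -0.661, -0.004]
force: [-0.7, 1.1, -1.1]
opening: 0.0147
grip_force: 39.9
```

Request:
arm_command(
  targets=[
    [0,0,0,0,0.45],
    [0,0,0,0,0.45],
    [0,0,0,0,0.45],
    [0,0,0,0,0.45],
    [0,0,0,0,0.45],
  ],
)

```text
clock: 48.22
eef_pos: [0.4313, -0.2511, 0.0916]
tcp_rot: [-0.001, 0.75, -0.661, 0.001]
force: [-0.5, -0.1, -0.8]
opening: 0.0367
grip_force: 0.0
```

Request:
arm_command(
  targets=[
    [0,0,-0.08,0,0.45],
    [0,0,-0.08,0,0.45],
    [0,0,-0.08,0,0.45],
    [0,0,-0.035,1,0.5],
    [0,0,0,1,0.5],
  ],
)

```text
clock: 48.63
eef_pos: [0.433, -0.2519, 0.2056]
tcp_rot: [0.002, -0.701, 0.713, -0.005]
force: [0.1, 0.4, -0.5]
opening: 0.042
grip_force: 0.0
```

Request:
arm_command(
  targets=[
    [0,0,0,1,0.5],
    [0,0,0,1,0.5],
    [0,0,0,1,0.5],
    [0,0,0,0.2,0.5],
    [0,0,0,0,0.5],
  ],
)

```text
clock: 49.05
eef_pos: [0.4305, -0.251, 0.2008]
tcp_rot: [0.0, -0.619, 0.786, -0.0]
force: [0.8, -0.3, 0.2]
opening: 0.0432
grip_force: 0.0
```

```bash
cat >> h.py <<'E'
def lid():
    for n in('scene','top'):
        p=shot(n); P=cloud(p,np.ones((384,512),bool))
        D=[d['at'] for d in bot.spot_point(p,'lid_grip') if d['conf']>.3]
        for c in D:
            B=P[(np.hypot(P[:,0]-c[0],P[:,1]-c[1])<.045)&(P[:,2]>c[2]-.002)]
            F=P[(np.hypot(P[:,0]-c[0],P[:,1]-c[1])<.075)&(P[:,2]>c[2]-.03)]
            print(n,'grip',np.round(c,4),'bar',len(B),np.median(B,0).round(4),((B.min(0)+B.max(0))/2).round(4),'yaw',yaw(B)[0].round(1) if len(B)>5 else '')
            if len(F)>20: o,rad=cv2.minEnclosingCircle(F[:,:2].astype(np.float32)); print('   flange circ',np.round(o,4),round(rad,4))
def rim():
    for n in('scene','top'):
        p=shot(n); P=cloud(p,np.ones((384,512),bool))
        Q=P[(np.hypot(P[:,0]-.4275,P[:,1]+.2525)<.09)&(np.abs(P[:,2]-.119)<.006)]
        A=np.column_stack([2*Q[:,:2],np.ones(len(Q))]); x=np.linalg.lstsq(A,(Q[:,:2]**2).sum(1),rcond=None)[0]
        print(n,'rim',len(Q),x[:2].round(4),'r',np.sqrt(x[2]+x[0]**2+x[1]**2).round(4),np.round(cv2.minEnclosingCircle(Q[:,:2].astype(np.float32))[0],4),np.median(Q[:,2]).round(4))
E
python3 - <<'E'
from h import *
s=shot('top'); cv2.imwrite('pics/t5.png',cv2.resize(s['color'][60:340,60:460],None,fx=2,fy=2)); lid(); rim(); s,r=st()
plan([.471,.046,.15],166.2)
E
```

```text
scene grip [0.4737 0.0473 0.0396] bar 133 [0.475  0.049  0.0468] [0.4726 0.0464 0.045 ] yaw 75.5
   flange circ [0.4731 0.0382] 0.0661
top grip [0.4701 0.0436 0.0402] bar 98 [0.47   0.0469 0.0467] [0.4699 0.0458 0.0467] yaw 76.5
   flange circ [0.4686 0.0384] 0.0697
scene rim 270 [ 0.4291 -0.2534] r 0.0566 [ 0.4288 -0.2543] 0.1188
top rim 70 [ 0.426  -0.2506] r 0.0548 [ 0.4243 -0.2478] 0.1193
from [ 0.4305 -0.2509  0.2003] 166.4 to [0.471, 0.046, 0.15] 166.2 spin 0.05 u [-0.745  0.079  0.126] n 9 per [-0.083  0.009] j6 -0.04
```

View pics/t5.png

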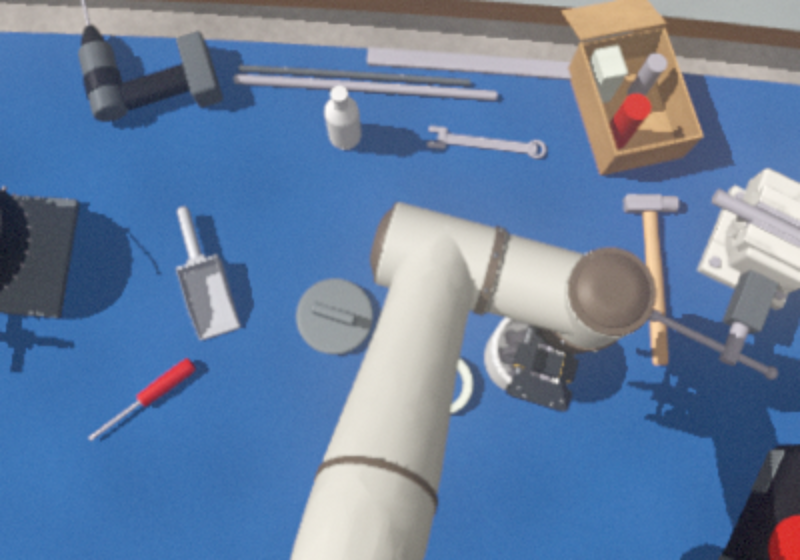

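Request:
arm_command(
  targets=[
    [-0.05,0.005,0,0,0.5],
    [-0.083,0.009,0,0,0.5],
    [-0.083,0.009,0,0,0.5],
    [-0.083,0.009,0,0,0.5],
    [-0.083,0.009,0,0,0.5],
  ],
)

```text
clock: 49.82
eef_pos: [0.4504, -0.0972, 0.2004]
tcp_rot: [0.0, -0.618, 0.786, -0.0]
force: [1.4, 0.0, -0.3]
opening: 0.0432
grip_force: 0.0
```

Request:
arm_command(
  targets=[
    [-0.083,0.009,0,0,0.5],
    [-0.083,0.009,0,0,0.5],
    [-0.083,0.009,0,0,0.5],
    [-0.083,0.009,0,0,0.5],
    [-0.032,0.003,0.05,0,0.5],
  ],
)

```text
clock: 50.23
eef_pos: [0.4731, 0.0507, 0.1837]
tcp_rot: [0.005, -0.62, 0.784, -0.002]
force: [0.1, -0.1, 0.3]
opening: 0.0439
grip_force: 0.0
```

Request:
arm_command(
  targets=[
    [0,0,0.08,0,0.5],
    [0,0,0,0,0.5],
    [0,0,0,0,0.5],
  ],
)

```text
clock: 50.48
eef_pos: [0.4686, 0.0463, 0.1474]
tcp_rot: [-0.002, -0.619, 0.786, 0.0]
force: [-0.2, 0.4, 0.7]
opening: 0.0436
grip_force: 0.0
```

Run:
```python
from h import *
s=shot('top'); c=s['color']; cv2.imwrite('pics/can.png',cv2.resize(c[200:270,290:360],(560,560),interpolation=2)); lid(); rim(); bolts()
print([(round(d['conf'],2),np.round(d['at'],3).tolist()) for d in bot.spot_point(s,'nut1')])
plan([.4712,.0465,.025],166)
```

```text
scene grip [ 0.3152  0.3355 -0.0007] bar 500 [0.3207 0.3363 0.0009] [0.3155 0.3353 0.0126] yaw 165.8
   flange circ [0.3152 0.3355] 0.0751
top grip [0.4695 0.0427 0.0384] bar 2076 [0.4562 0.0382 0.5094] [0.4675 0.044  0.2795] yaw -148.8
   flange circ [0.4694 0.0427] 0.0749
scene rim 268 [ 0.4288 -0.2534] r 0.0565 [ 0.4282 -0.2531] 0.1188
top rim 248 [ 0.4275 -0.2523] r 0.0567 [ 0.428  -0.2525] 0.1187
top 0.67 [ 0.434 -0.243  0.025] med [ 0.433  -0.2406  0.0254] 296 rect [ 437.6 -246.1] [90. 78.] yaw -141.0 z95 0.034
top 0.63 [ 0.457 -0.255  0.035] med [ 0.4616 -0.2489  0.0241] 309 rect [ 450.8 -252.3] [88. 75.] yaw 81.9 z95 0.034
top 0.61 [0.433 0.228 0.005] med [0.4411 0.2304 0.012 ] 72 rect [445.3 231.8] [35. 67.] yaw 106.1 z95 0.023Traceback (most recent call last):
  File "<stdin>", line 3, in <module>
ValueError: only the last four pictures can be asked about
```

View pics/can.png

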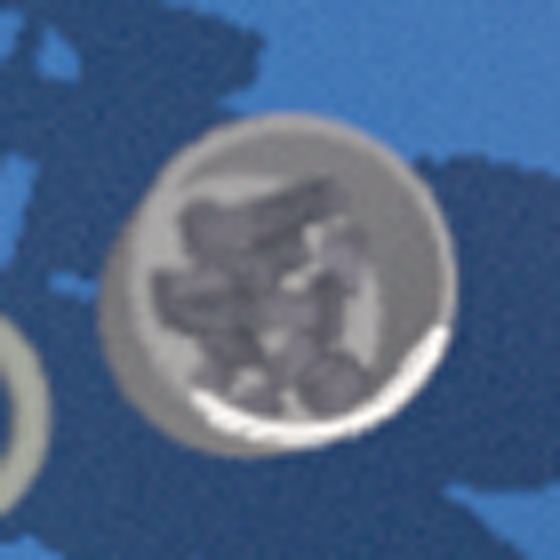

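Run:
```python
from h import *
plan([.4712,.0465,.025],166)
p=shot('top'); P=cloud(p,np.ones((384,512),bool)); Q=P[np.hypot(P[:,0]-.428,P[:,1]+.2528)<.045]; print('heap top',np.sort(Q[:,2])[-5:].round(3))
```

```text
from [0.4696 0.0466 0.1484] 166.4 to [0.4712, 0.0465, 0.025] 166.0 spin 0.1 u [-0.001 -0.004  0.309] n 1 per [-0.001 -0.004] j6 -0.68
heap top [0.057 0.057 0.057 0.058 0.058]
```

Request:
arm_command(
  targets=[
    [-0.001,-0.004,0.08,0,0.5],
    [0,0,0.1,0,0.5],
    [0,0,0.08,0,0.5],
    [0,0,0.035,0,0.5],
    [0,0,0.01,0,0.5],
  ],
  force=50,
)

```text
clock: 51.6
eef_pos: [0.4692, 0.0458, 0.0234]
tcp_rot: [-0.003, -0.618, 0.786, 0.001]
force: [-1.0, -0.7, 0.7]
opening: 0.0436
grip_force: 0.0
```

Request:
arm_command(
  targets=[
    [0,0,0,0,0.5],
    [0,0,0,0,0.5],
  ],
)

```text
clock: 51.77
eef_pos: [0.4721, 0.047, 0.027]
tcp_rot: [0.001, -0.619, 0.786, -0.0]
force: [0.0, -0.6, 0.1]
opening: 0.0434
grip_force: 0.0
```

Run:
```python
from h import *
plan([.4712,.0465,.025],166); s,r=st(); print(s['force'])
```

```text
from [0.4721 0.047  0.027 ] 166.4 to [0.4712, 0.0465, 0.025] 166.0 spin 0.11 u [0.002 0.002 0.005] n 1 per [0.002 0.002] j6 -0.68
[ 0.03371313 -0.56365248  0.13904025]
```

Request:
arm_command(
  targets=[
    [0.001,0.001,0.005,0,0],
    [0,0,0,0,0],
    [0,0,0,0,0],
    [0,0,0,0,0],
    [0,0,0,0,0],
  ],
)

```text
clock: 52.18
eef_pos: [0.471, 0.0465, 0.0248]
tcp_rot: [0.001, -0.618, 0.786, -0.0]
force: [0.2, -0.3, -0.3]
opening: 0.018
grip_force: 0.0
```

Request:
arm_command(
  targets=[
    [0,0,0,0,0],
    [0,0,0,0,0],
    [0,0,0,0,0],
    [0,0,0,0,0],
    [0,0,0,0,0],
  ],
)

```text
clock: 52.6
eef_pos: [0.4711, 0.0465, 0.0248]
tcp_rot: [0.0, -0.618, 0.786, -0.0]
force: [-0.9, 1.5, 4.1]
opening: 0.0157
grip_force: 50.0
```

Request:
arm_command(
  targets=[
    [0,0,-0.03,0,0],
    [0,0,-0.08,0,0],
    [0,0,-0.1,0,0],
    [0,0,-0.1,0,0],
    [0,0,-0.1,0,0],
  ],
)

```text
clock: 53.02
eef_pos: [0.4697, 0.046, 0.1894]
tcp_rot: [-0.001, -0.618, 0.786, 0.0]
force: [1.5, -0.2, -2.1]
opening: 0.0154
grip_force: 50.0
```

Request:
arm_command(
  targets=[
    [0,0,-0.06,0,0],
    [0,0,-0.01,0,0],
    [0,0,0,0,0],
  ],
)

```text
clock: 53.27
eef_pos: [0.4711, 0.0467, 0.2175]
tcp_rot: [0.002, -0.618, 0.786, -0.0]
force: [-0.1, -0.1, -1.8]
opening: 0.0158
grip_force: 50.0
```

Run:
```python
from h import *
for n in('scene','top'):
    p=shot(n)
    for q in('lid','lid_grip'): print(n,q,[(round(d['conf'],2),np.round(d['at'],4).tolist()) for d in bot.spot_point(p,q)])
    P=cloud(p,np.ones((384,512),bool)); s,r=st(); c=s['eef_pos']
    F=P[(np.hypot(P[:,0]-c[0],P[:,1]-c[1])<.075)&(P[:,2]<c[2]+.0)&(P[:,2]>.12)]; o,rad=cv2.minEnclosingCircle(F[:,:2].astype(np.float32)); print(len(F),np.round(o,4),rad,np.percentile(F[:,2],[10,50,90]).round(3))
print(c,s['force'],s['opening']); plan([.428,-.2528,c[2]],166)
```

```text
scene lid [(0.65, [0.4706, 0.0473, 0.2077]), (0.42, [0.4255, -0.2549, 0.1199])]
scene lid_grip [(0.69, [0.4721, 0.0487, 0.2355]), (0.33, [0.4294, 0.2246, 0.0015])]
640 [0.4732 0.0476] 0.05966068059206009 [0.21  0.212 0.213]
top lid [(0.68, [0.467, 0.0501, 0.2046]), (0.62, [0.4382, -0.259, 0.0144])]
top lid_grip []
475 [0.4672 0.0461] 0.06067061424255371 [0.206 0.208 0.211]
[0.46995873 0.04607294 0.21452402] [ 0.77299851  0.40052582 -1.5320964 ] 0.01583858591933746
from [0.47   0.0461 0.2145] 166.4 to [0.428, -0.2528, np.float64(0.21452402148008004)] 166.0 spin 0.1 u [ 0.75  -0.079 -0.   ] n 9 per [ 0.083 -0.009] j6 -0.68
```

Request:
arm_command(
  targets=[
    [0.045,-0.005,0,0,0],
    [0.083,-0.009,0,0,0],
    [0.083,-0.009,0,0,0],
    [0.083,-0.009,0,0,0],
    [0.083,-0.009,0,0,0],
  ],
)

```text
clock: 53.98
eef_pos: [0.4504, -0.1053, 0.2154]
tcp_rot: [-0.001, -0.619, 0.786, 0.001]
force: [0.9, 0.6, -0.9]
opening: 0.0158
grip_force: 50.0
```

Request:
arm_command(
  targets=[
    [0.083,-0.009,0,0,0],
    [0.083,-0.009,0,0,0],
    [0.083,-0.009,0,0,0],
    [0.083,-0.008,0,0,0],
    [0.041,-0.003,0,0,0],
  ],
)

```text
clock: 54.4
eef_pos: [0.4299, -0.2553, 0.215]
tcp_rot: [-0.001, -0.617, 0.787, 0.001]
force: [0.4, -0.3, -0.9]
opening: 0.0155
grip_force: 50.0
```

Request:
arm_command(
  targets=[
    [0,0,0.06,0,0],
    [0,0,0.04,0,0],
    [0,0,0,0,0],
    [0,0,0,0,0],
    [0,0,0,0,0],
  ],
)

```text
clock: 54.82
eef_pos: [0.4315, -0.2528, 0.1768]
tcp_rot: [-0.0, -0.619, 0.786, -0.0]
force: [0.7, 0.1, -0.6]
opening: 0.0152
grip_force: 50.0
```

```bash
cat >> h.py <<'E'
def circ(Q):
    A=np.column_stack([2*Q[:,:2],np.ones(len(Q))]); x=np.linalg.lstsq(A,(Q[:,:2]**2).sum(1),rcond=None)[0]; return x[:2].round(4),np.sqrt(x[2]+x[0]**2+x[1]**2).round(4)
def lidrel():
    for n in('scene','top'):
        p=shot(n); P=cloud(p,np.ones((384,512),bool)); s,r=st(); c=s['eef_pos']; h=np.hypot(P[:,0]-c[0],P[:,1]-c[1])
        F=P[(h<.075)&(P[:,2]<c[2]+.0)&(P[:,2]>c[2]-.015)]; o,rad=cv2.minEnclosingCircle(F[:,:2].astype(np.float32))
        A=np.column_stack([F[:,:2]-c[:2],np.ones(len(F))]); k=np.linalg.lstsq(A,F[:,2],rcond=None)[0]
        print(n,'lid',len(F),np.round(o,4),round(rad,4),'z-tcp',(np.median(F[:,2])-c[2]).round(4),'plane',k.round(4))
        R=P[(h<.09)&(np.abs(P[:,2]-.119)<.005)]; print('   rim',len(R),circ(R) if len(R)>30 else '')
    print('tcp',c.round(4),s['force'].round(1))
E
python3 - <<'E'
from h import *
lidrel(); plan([.428,-.2528,.16],166)
E
```

```text
scene lid 634 [ 0.433  -0.2514] 0.061 z-tcp -0.0056 plane [1.000e-04 2.500e-03 1.715e-01]
   rim 143 (array([ 0.4287, -0.2536]), np.float64(0.0567))
top lid 342 [ 0.4296 -0.2516] 0.0605 z-tcp -0.006 plane [0.001  0.0025 0.1713]
   rim 48 (array([ 0.4248, -0.2454]), np.float64(0.0499))
tcp [ 0.4318 -0.2527  0.1774] [-0.4  0.5 -0.9]
from [ 0.4318 -0.2527  0.1774] 166.4 to [0.428, -0.2528, 0.16] 166.0 spin 0.11 u [0.003 0.009 0.043] n 1 per [0.003 0.009] j6 -0.03
```

Request:
arm_command(
  targets=[
    [0.005,0.0065,0.02,0,0],
    [0,0,0.03,0,0],
    [0,0,0.02,0,0],
    [0,0,0,0,0],
    [0,0,0,0,0],
  ],
)

```text
clock: 55.33
eef_pos: [0.4277, -0.254, 0.148]
tcp_rot: [-0.0, -0.618, 0.786, 0.0]
force: [-0.5, -0.4, -1.0]
opening: 0.016
grip_force: 50.0
```

Run:
```python
from h import *
lidrel()
```

```text
scene lid 618 [ 0.428  -0.2532] 0.0609 z-tcp -0.0057 plane [-0.0078 -0.003   0.1429]
   rim 133 (array([ 0.4283, -0.2534]), np.float64(0.0569))
top lid 316 [ 0.4255 -0.253 ] 0.0602 z-tcp -0.006 plane [ 0.0038 -0.006   0.143 ]
   rim 23 
tcp [ 0.4283 -0.2541  0.1488] [-0.   0.6 -0.6]
```

Request:
arm_command(
  targets=[
    [0,0,0.01,0,0],
    [0,0,0.005,0,0],
    [0,0,0.005,0,0],
    [0,0,0.005,0,0],
    [0,0,0,0,0],
  ],
)

```text
clock: 55.85
eef_pos: [0.4283, -0.2542, 0.139]
tcp_rot: [0.0, -0.618, 0.786, -0.001]
force: [-1.3, 0.1, 2.3]
opening: 0.0155
grip_force: 50.0
```

Request:
arm_command(
  targets=[
    [0,0,0.005,0,0],
    [0,0,0.005,0,0],
    [0,0,0,0,0],
  ],
)

```text
clock: 56.1
eef_pos: [0.428, -0.254, 0.134]
tcp_rot: [0.0, -0.618, 0.786, -0.0]
force: [-0.1, -0.5, -0.5]
opening: 0.0159
grip_force: 50.0
```

Request:
arm_command(
  targets=[
    [0,0,0.004,0,0],
    [0,0,0.004,0,0],
    [0,0,0,0,0],
    [0,0,0,0,0],
  ],
)

```text
clock: 56.43
eef_pos: [0.4279, -0.254, 0.1308]
tcp_rot: [0.0, -0.618, 0.786, 0.0]
force: [0.6, 0.6, 0.5]
opening: 0.0156
grip_force: 50.0
```

Run:
```python
from h import *
lidrel()
```

```text
scene lid 640 [ 0.4286 -0.2525] 0.0616 z-tcp -0.0052 plane [-0.0169 -0.0175  0.1257]
   rim 158 (array([ 0.4339, -0.2452]), np.float64(0.0461))
top lid 302 [ 0.4234 -0.2522] 0.0599 z-tcp -0.0058 plane [-0.0004  0.0071  0.1248]
   rim 104 (array([ 0.4239, -0.2493]), np.float64(0.048))
tcp [ 0.4279 -0.254   0.1308] [ 0.  -1.  -0.4]
```

Request:
arm_command(
  targets=[
    [0,0,0.004,0,0],
    [0,0,0,0,0],
  ],
)

```text
clock: 56.7
eef_pos: [0.4279, -0.254, 0.1308]
tcp_rot: [-0.0, -0.619, 0.786, -0.0]
force: [-1.8, 2.8, 8.4]
opening: 0.0157
grip_force: 50.0
```

Request:
arm_command(
  targets=[
    [0,0,0.004,0,0],
    [0,0,0,0,0],
  ],
)

```text
clock: 56.87
eef_pos: [0.4279, -0.2541, 0.1307]
tcp_rot: [-0.0, -0.619, 0.786, -0.0]
force: [-5.2, 5.6, 18.3]
opening: 0.0154
grip_force: 50.0
```

Request:
arm_command(
  targets=[
    [0,0,0.003,0,0],
    [0,0,0,0,0],
  ],
)

```text
clock: 57.03
eef_pos: [0.428, -0.2541, 0.1307]
tcp_rot: [-0.0, -0.619, 0.785, -0.001]
force: [-7.1, 6.9, 24.9]
opening: 0.0158
grip_force: 50.0
```

Request:
arm_command(
  targets=[
    [0,0,0,0,0],
    [0,0,-0.006,0,0],
    [0,0,-0.005,0,0],
    [0,0,0,0,0.5],
    [0,0,0,0,0.5],
  ],
)

```text
clock: 57.45
eef_pos: [0.4278, -0.254, 0.1308]
tcp_rot: [-0.0, -0.618, 0.786, 0.0]
force: [0.3, -0.3, 0.2]
opening: 0.0227
grip_force: 0.0
```

Request:
arm_command(
  targets=[
    [0,0,0,0,0.5],
    [0,0,0,0,0.5],
    [0,0,0,0,0.5],
    [0,0,-0.05,0,0.5],
    [0,0,-0.1,0,0.5],
  ],
)

```text
clock: 57.87
eef_pos: [0.4246, -0.2528, 0.187]
tcp_rot: [-0.003, -0.618, 0.786, 0.005]
force: [-0.7, -0.3, 0.4]
opening: 0.0424
grip_force: 0.0
```

Request:
arm_command(
  targets=[
    [0,0,-0.1,0,0.5],
    [-0.08,0,0,0,0.5],
    [-0.08,0,0,0,0.5],
    [-0.08,0,0,0,0.5],
    [-0.08,0,0,0,0.5],
  ],
)

```text
clock: 58.28
eef_pos: [0.458, -0.1284, 0.2313]
tcp_rot: [0.0, -0.618, 0.786, -0.0]
force: [0.5, -0.8, -0.5]
opening: 0.0435
grip_force: 0.0
```

Request:
arm_command(
  targets=[
    [-0.08,0,0,0,0.5],
    [-0.08,0,0,0,0.5],
    [-0.08,0,0,0,0.5],
    [0,0,0,0,0.5],
    [0,0,0,0,0.5],
  ],
)

```text
clock: 58.7
eef_pos: [0.4808, -0.0349, 0.2308]
tcp_rot: [-0.0, -0.62, 0.785, 0.0]
force: [-0.1, -0.1, 0.8]
opening: 0.0437
grip_force: 0.0
```

Run:
```python
from h import *
for n in('scene','top'):
    p=shot(n); P=cloud(p,np.ones((384,512),bool)); h=np.hypot(P[:,0]-.428,P[:,1]+.2528)
    F=P[(h<.075)&(P[:,2]<.128)&(P[:,2]>.115)]; o,rad=cv2.minEnclosingCircle(F[:,:2].astype(np.float32))
    A=np.column_stack([F[:,:2]-[.428,-.2528],np.ones(len(F))]); k=np.linalg.lstsq(A,F[:,2],rcond=None)[0]; print(n,len(F),np.round(o,4),rad,k.round(4))
    for q in('lid','canister','scoop','nut1','bolt1'): print(n,q,[(round(d['conf'],2),np.round(d['at'],3).tolist()) for d in bot.spot_point(p,q)])
    if n=='scene': a=p
cv2.imwrite('pics/end.png',np.hstack([cv2.resize(a['color'][100:200,160:280],(480,400),interpolation=2),cv2.resize(p['color'][195:275,285:365],(320,400),interpolation=2)]))
```

```text
scene 680 [ 0.4274 -0.2539] 0.06147245690226555 [-0.0188 -0.0179  0.1254]
scene lid [(0.83, [0.429, -0.253, 0.123])]
scene canister [(0.93, [0.426, -0.253, 0.0])]
scene scoop [(0.84, [0.495, 0.249, -0.002]), (0.69, [0.571, -0.465, 0.001])]
scene nut1 []
scene bolt1 []
top 1048 [ 0.4285 -0.2525] 0.06146058440208435 [ 0.0048 -0.0008  0.1249]
top lid [(0.88, [0.424, -0.253, 0.121])]
top canister [(0.52, [0.426, -0.249, 0.004])]
top scoop []
top nut1 []
top bolt1 [(0.23, [0.783, -0.183, 0.0])]
```

View pics/end.png

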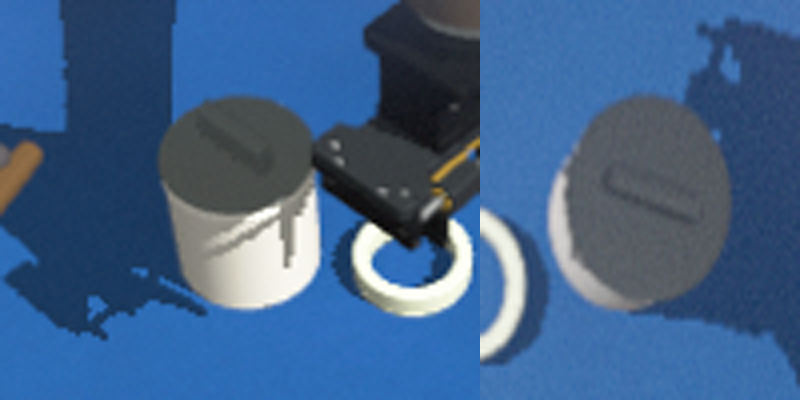

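```bash
python3 -c "
from h import *
print(bot.finish_job())"
```

```text
the job is handed in; nothing more can be done
None
```

The job is handed in: all five nuts and all four bolts are in the canister, the lid is pressed home and measured level, the scoop lies empty and flat on the bench, and the other tools were left alone; no verdict came back from the judging.

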